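# Fill the two-tier counter rack

### The arm

A 6-joint arm with a two-finger parallel gripper is mounted at the origin on the work surface. World frame = base frame: x ahead of the robot, y to its left, z up, the work surface at z = 0. Lengths are in mm, angles in rad, forces in N, time in s.
With the tool pointing down it reaches from about 275 to 750 mm from the base axis. Payload 10.2 kg.
Tool frame: the origin (TCP) lies at the centre of the arm's flange, where the gripper is bolted on; the fingertips stand 173 mm ahead of it and the grasp point (between the pads) lies 155 mm ahead of it; z points along the fingers, y is the line along which they close (so a half turn about z gives the same grasp; the last joint's range is limited). The gripper opens to 85 mm and grips with 20 to 120 N. Pads are 22 mm wide; open, the fingers measure 114 mm over their backs; the gripper's body (76 mm by 85 mm) begins 54 mm behind the grasp point. The pads swing forward as they close: fully open they stand 13 mm farther back than shut.
Start: joints at [-1.558, 0.313, 1.498, -0, 1.331, -0.223], TCP at [122.637, -510.483, 404.694] pointing down, gripper open.
Joint ranges: [-2.94, 2.94], [-0.97, 2.17], [0.19, 2.56], [-1.23, 4.37], [0.02, 3.11], [-2.88, 2.88]. Speed limits (rad/s): [2.39, 2.39, 3.01, 3.14, 3.14, 3.14].

### API

Orientations are given as a unit quaternion [w, x, y, z].
In Python, from rig import ctrl gives the robot as it stands.
- The arm moves only by the tool shift_gripper, called after ">>>" as name(argument=value, ...) on one line, values as JSON. Schema: {"type":"object","properties":{"deltas":{"type":"object","properties":{"motion":{"type":"array","items":{"type":"array","items":{"type":"number"},"minItems":6,"maxItems":6},"minItems":1,"maxItems":8}},"additionalProperties":false,"required":["motion"]},"aperture":{"type":"number"},"grip_force":{"type":"number"},"only":{"type":"string"},"quiet":{"type":"boolean"},"lines":{"type":"string"}},"required":["deltas"],"additionalProperties":false}. deltas is an object whose key "motion" holds a list of rows, 1 to 8 of them, each of 6 numbers: dx, dy, dz in shares of 100 cm (1.0 is 100 cm), then a rotation vector rx, ry, rz in a scale on which 1.0 is 180 degrees; each row is the pose to reach, as a shift and turn from the pose commanded when the call began, along the tool's axes at that moment; what a row does not reach only later rows make up. A row lasts 1/10 s, in which the tool goes at most 50 mm and 0.15 rad, less where a joint would pass 70% of its speed; a pose out of reach is approached as far as the arm can. aperture is the opening from 0.0 (shut) to 1.0 (fully open), set as the call begins (left out keeps the last). The fingers move at their own pace and stop on an object; grip_force is the grip in N (left out, the last holds). Time passes only in rows, so rows that do not move let the fingers close. The tool returns the time, the measured TCP pose, the force, the opening and the grip force at its end. only (a regular expression) keeps the lines of the reply that match it, lines (a string "A,B") keeps lines A to B, and quiet returns only ok. A shift or turn number past 1, either way, is cut back to 1. Input that does not fit is refused with a message, and nothing moves.
- ctrl.sense(): the state, without advancing time (a new reading comes with each control period).
- ctrl.capture(name): name is "scene" or "top" or "wrist"; returns the picture (420x560x3 uint8, red, green, blue); there is no depth.
- ctrl.calibration(name): a dict with "fx", "fy", "cx", "cy" (pixels), "position" and "attitude" of the camera in the world. Camera axes: x right, y down, z forward; pixel columns grow to the right and rows downward; lengths in mm; the calibration is good to about 2 mm. A picture is of the moment at which its call begins: read the wrist's pose just before it. calibration takes no time and is no camera call; for the wrist camera it gives the pose at the moment of the call.
- ctrl.finish_job(): hands the job in; it is judged then, once.
The state is a dict: "time_s": time; "joints": joint angles; "dq": joint speeds; "tau": joint torques, N m; "eef_pos": TCP position; "ee_rot": TCP orientation; "force": force on the tool from outside, world axes, zero at the start; "wrist_torque": the same for the moment, N m; "grip_width": opening from 0.0 (shut) to 1.0 (fully open); "grip_force": force on a finger pad.
Only numpy, scipy, OpenCV 4.12 (cv2) and the standard library are available. Lean on these libraries where they do the work, as an engineer would, in place of code of your own. Each camera call takes 0.05 s, during which the arm holds its last target. There are 200 camera calls.

### The job

Put away the jars and tins in the two-tier rack: first stand all the round jars in one straight row, side by side, along the dark strip of the lower deck, then set the upper tray down onto the four posts so that every corner hole drops over its pin and the tray rests level on the shoulders with its steel rail at the rack's back (the +x side of the rack, towards the robot's left). Then stand all the square tins in one straight row along the dark strip of the tray, squared up with it. Leave no more than about a finger's width (15 mm) between neighbours in either row, and do not knock over or push away the cup and the salt shaker.

Things in the scene. Friction and masses are not known exactly. Their poses are not given: they have to be found in the camera images.
- rack: fixed wooden deck 180 (x) x 300 (y), 18 thick, a post at each corner at x +-72, y +-137: 18 diameter to a shoulder 118 above the counter, then a 10 diameter pin, tapered, to 146. Origin: centre of underside, z up; front is -x, back +x. Left or right of the counter, its y running roughly away from or towards the robot, its +x roughly to world +y on either side
- rack_row (a point): centre of the dark strip on the rack's lower deck (strip 72 along the rack's x, 250 along its y), on the deck's top face, 18 above the counter, over the rack's origin; axes as the rack's
- rack_seat (a point): point midway between the four posts at the height of their shoulders, 118 above the rack's origin: the tray's origin comes here when it is seated; axes as the rack's
- tray: loose upper tray, 0.6 kg: wooden board 180 (x) x 300 (y), 10 thick, a 15 diameter hole in each corner at x +-72, y +-137 (fits the pins with 2.5 play all round), a steel rail 30 high along its back (+x) edge and a raised grab bar. Origin: centre of underside, z up. Starts flat on the counter, on the other side from the rack, turned as the rack is within 0.25 rad
- tray_bar (a point): middle of the tray's steel grab bar (110 long along the tray's y, 14 thick along its x, 20 high), 38 behind (+x) the tray's centre and 60 above its underside, over the balance point: the tray hangs level from it; axes as the tray's
- tray_row (a point): centre of the dark strip on the tray (68 along the tray's x, 255 along its y), on the tray's top face, 30 in front (-x) of the tray's centre and 10 above its underside; axes as the tray's
- jar0: round amber glass jar, 56 diameter, with a narrower steel screw lid (42 diameter, from 70 to 95 above the underside; fast to the jar, can be gripped); 95 tall overall, about 0.25 kg; origin at the centre of its underside, z up. Two or three such jars are present, standing on the counter
- jar1: round amber glass jar, 56 diameter, with a narrower steel screw lid (42 diameter, from 70 to 95 above the underside; fast to the jar, can be gripped); 95 tall overall, about 0.25 kg; origin at the centre of its underside, z up. Two or three such jars are present, standing on the counter
- jar2: round amber glass jar, 56 diameter, with a narrower steel screw lid (42 diameter, from 70 to 95 above the underside; fast to the jar, can be gripped); 95 tall overall, about 0.25 kg; origin at the centre of its underside, z up. Two or three such jars are present, standing on the counter
- tin0: square metal tin, 60 x 60, 56 tall, with an upright wooden bar grip fixed in the middle of its lid (36 long along the tin's x, 12 thick along its y, from 56 to 82 above the underside; the tin can be lifted by it); about 0.25 kg; origin at the centre of its underside, z up. Three or four such tins are present, standing on the counter
- tin1: square metal tin, 60 x 60, 56 tall, with an upright wooden bar grip fixed in the middle of its lid (36 long along the tin's x, 12 thick along its y, from 56 to 82 above the underside; the tin can be lifted by it); about 0.25 kg; origin at the centre of its underside, z up. Three or four such tins are present, standing on the counter
- tin2: square metal tin, 60 x 60, 56 tall, with an upright wooden bar grip fixed in the middle of its lid (36 long along the tin's x, 12 thick along its y, from 56 to 82 above the underside; the tin can be lifted by it); about 0.25 kg; origin at the centre of its underside, z up. Three or four such tins are present, standing on the counter
- tin3: square metal tin, 60 x 60, 56 tall, with an upright wooden bar grip fixed in the middle of its lid (36 long along the tin's x, 12 thick along its y, from 56 to 82 above the underside; the tin can be lifted by it); about 0.25 kg; origin at the centre of its underside, z up. Three or four such tins are present, standing on the counter
- cup: bystander: white ceramic cup without handle, 72 across the rim, 75 tall, standing among the jars and tins; origin at the centre of its underside
- shaker: bystander: dark wooden salt shaker, 52 across, 75 tall, standing among the jars and tins; origin at the centre of its underside

How it is judged (in metres and radians):
On the way, in this order (a step that is already met when the one before it is completed fails the run):
1. all the jars stand in one row on the strip of the lower deck (x of jar0 in the frame of rack_row between -0.014 and 0.014 m and y of jar0 in the frame of rack_row between -0.11 and 0.11 m and z of jar0 in the frame of rack_row between -0.006 and 0.006 m and angle between each of jar0, jar1, jar2's own z axis and vertical below 0.1 rad and linear speed of each of jar0, jar1, jar2 below 0.02 m/s and contact force between each of jar0, jar1, jar2 and the fingers below 0.3 N and x of jar1 in the frame of rack_row between -0.014 and 0.014 m and y of jar1 in the frame of rack_row between -0.11 and 0.11 m and z of jar1 in the frame of rack_row between -0.006 and 0.006 m and x of jar2 in the frame of rack_row between -0.014 and 0.014 m and y of jar2 in the frame of rack_row between -0.11 and 0.11 m and z of jar2 in the frame of rack_row between -0.006 and 0.006 m and (horizontal distance between jar0 and jar1 below 0.078 m or horizontal distance between jar0 and jar2 below 0.078 m) and (horizontal distance between jar1 and jar0 below 0.078 m or horizontal distance between jar1 and jar2 below 0.078 m) and horizontal distance between any of jar0, jar1 and jar2 below 0.078 m), for 0.2 s.
2. the upper tray rests on all four post shoulders, rail at the back, let go (z of tray in the frame of rack_seat between -0.004 and 0.004 m and horizontal distance between tray and rack_seat below 0.008 m and angle between tray's own z axis and vertical below 0.03 rad and x of tray_row in the frame of rack_seat between -0.04 and -0.02 m and linear speed of tray below 0.02 m/s and contact force between tray and the fingers below 0.3 N), for 0.2 s.
3. all the tins stand in one row on the strip of the seated tray (all of step 2 and x of tin0 in the frame of tray_row between -0.014 and 0.014 m and y of tin0 in the frame of tray_row between -0.122 and 0.122 m and z of tin0 in the frame of tray_row between -0.006 and 0.006 m and angle between each of tin0, tin1, tin2, tin3's own z axis and vertical below 0.1 rad and linear speed of each of tin0, tin1, tin2, tin3 below 0.02 m/s and contact force between each of tin0, tin1, tin2, tin3 and the fingers below 0.3 N and (angle between the x axis of tin0 and the x axis of tray, either way round below 0.2 rad or angle between the x axis of tin0 and the y axis of tray, either way round below 0.2 rad) and x of tin1 in the frame of tray_row between -0.014 and 0.014 m and y of tin1 in the frame of tray_row between -0.122 and 0.122 m and z of tin1 in the frame of tray_row between -0.006 and 0.006 m and (angle between the x axis of tin1 and the x axis of tray, either way round below 0.2 rad or angle between the x axis of tin1 and the y axis of tray, either way round below 0.2 rad) and x of tin2 in the frame of tray_row between -0.014 and 0.014 m and y of tin2 in the frame of tray_row between -0.122 and 0.122 m and z of tin2 in the frame of tray_row between -0.006 and 0.006 m and (angle between the x axis of tin2 and the x axis of tray, either way round below 0.2 rad or angle between the x axis of tin2 and the y axis of tray, either way round below 0.2 rad) and x of tin3 in the frame of tray_row between -0.014 and 0.014 m and y of tin3 in the frame of tray_row between -0.122 and 0.122 m and z of tin3 in the frame of tray_row between -0.006 and 0.006 m and (angle between the x axis of tin3 and the x axis of tray, either way round below 0.2 rad or angle between the x axis of tin3 and the y axis of tray, either way round below 0.2 rad) and (horizontal distance between tin0 and tin1 below 0.083 m or horizontal distance between tin0 and tin2 below 0.083 m or horizontal distance between tin0 and tin3 below 0.083 m) and (horizontal distance between tin1 and tin0 below 0.083 m or horizontal distance between tin1 and tin2 below 0.083 m or horizontal distance between tin1 and tin3 below 0.083 m) and (horizontal distance between any of tin0, tin1 and tin2 below 0.083 m or horizontal distance between any of tin0, tin1 and tin3 below 0.083 m) and (horizontal distance between tin2 and tin0 below 0.083 m or horizontal distance between tin2 and tin1 below 0.083 m or horizontal distance between tin2 and tin3 below 0.083 m) and (horizontal distance between any of tin0, tin2 and tin1 below 0.083 m or horizontal distance between any of tin0, tin2 and tin3 below 0.083 m) and (horizontal distance between any of tin1, tin2 and tin0 below 0.083 m or horizontal distance between any of tin1, tin2 and tin3 below 0.083 m) and horizontal distance between any of tin0, tin1, tin2 and tin3 below 0.083 m), for 0.2 s.
At the end, for the whole second after the job is handed in: Jars on the lower deck and tins on the seated tray, upright, within 14 mm of their strip's centre line, gaps at most 22 mm, tins squared within 0.2 rad; tray level on the shoulders (4 mm in height, 8 mm sideways), rail at the rack's back; all at rest and released (all of step 1 and all of step 3); the robot touches nothing.
It fails at once if the cup is knocked over or shoved more than 8 cm (angle between cup's own z axis and vertical above 0.7 rad or distance of cup from where it was at the start of the episode above 0.08 m).
It fails at once if the shaker is knocked over or shoved more than 8 cm (angle between shaker's own z axis and vertical above 0.7 rad or distance of shaker from where it was at the start of the episode above 0.08 m).
Of jar0, jar1, jar2 only 2 to 3 are there at a start; the rules pass over those that are not, and their reading is None.
Of tin0, tin1, tin2, tin3 only 3 to 4 are there at a start; the rules pass over those that are not, and their reading is None.
At some moment in a run one of tin0, tin1, tin2, tin3 may be knocked a few centimetres aside while the robot is not near it.
It also fails if it takes over 210 s, if anything falls off the work surface, if the arm or the gripper's body presses on something with over 40 N, if the wrist force passes 120 N, or if a joint passes its speed limit or range.

## Working session

There is one attempt and no reset: what is moved stays moved. The work goes in short steps, Python scripts to look and compute and a tool call to move; the robot and the scene stay as the last step left them, time stands still between calls to the robot, and variables do not carry over. Pictures are saved under pics/ and viewed, at most 14 in all, crops included, and the job is handed in when it is done.

```bash
ls; mkdir -p pics; python3 - <<'E'
from rig import ctrl
import cv2
for n in ("scene","top"):
    im=ctrl.capture(n); cv2.imwrite(f"pics/{n}0.png",im[:,:,::-1]); print(n,ctrl.calibration(n))
print(ctrl.sense())
print(ctrl.calibration("wrist"))
E
```

```text
pics
rig.py
scene {'fx': 491.2189263841847, 'fy': 491.2189263841847, 'cx': 280.03236708862335, 'cy': 215.62430303306826, 'position': array([1233.00952418,  491.53169311,  742.36186932]), 'attitude': array([-0.20488365,  0.39245496,  0.80534587, -0.3942332 ])}
top {'fx': 400.82953680372884, 'fy': 400.82953680372884, 'cx': 279.21048110079056, 'cy': 213.2567473215953, 'position': array([ 464.93271566,   12.0598713 , 1069.11061816]), 'attitude': array([-0.02800887,  0.71063033, -0.70200151,  0.03760208])}
{'time_s': 0.1, 'joints': array([-1.55840010e+00,  3.13395623e-01,  1.49833460e+00,  1.13029892e-05,
        1.33100968e+00, -2.23354746e-01]), 'dq': array([ 0.00064945, -0.00121394, -0.00299388, -0.00077839,  0.00035433,
       -0.00083657]), 'tau': array([ 2.92119737e-03, -4.12901652e+01, -2.60136938e+01, -1.68012043e-04,
        3.08144015e-03,  1.11879444e-05]), 'eef_pos': array([ 122.63776782, -510.44647284,  404.20136415]), 'ee_rot': array([-5.69858368e-04,  9.93060720e-01,  1.17601346e-01,  6.58518598e-05]), 'force': array([ 0.85331844,  0.24958782, -0.0212947 ]), 'wrist_torque': array([-0.01113778, -0.01395548, -0.0523607 ]), 'grip_force': 0.0, 'grip_width': 0.9983079415028934}
{'fx': 317.3184850759366, 'fy': 317.3184850759366, 'cx': 285.5103542755373, 'cy': 209.41812189929135, 'position': array([ 194.55817058, -493.56850406,  374.17431183]), 'attitude': array([ 0.11620042,  0.7762725 , -0.61256292, -0.09308671])}
```

View pics/top0.png

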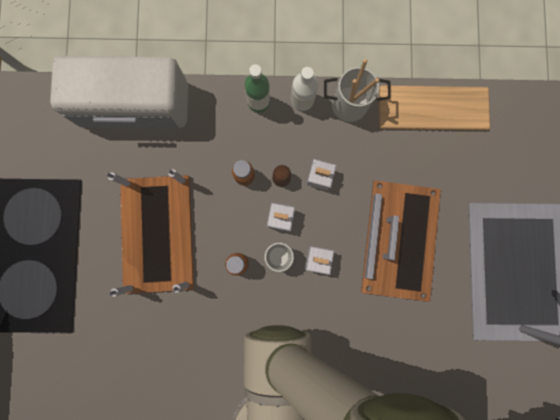

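View pics/scene0.png

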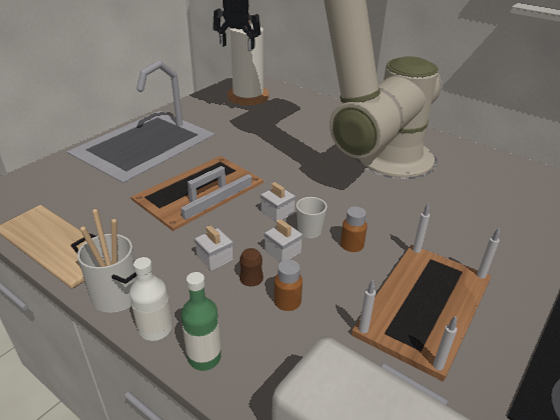

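The top view (up = +x, left = +y) shows 2 jars at (243,172) and (236,264), and 3 tins with orange grips at (321,173), (281,217) and (320,261). The cup is at (279,257), the shaker at (282,175), the rack on the left around (156,235) and the tray on the right around (402,240), with its rail on the rack-facing side. The scene view confirms this.

```bash
cat > h.py <<'E'
from rig import ctrl
import numpy as np, cv2
from scipy.spatial.transform import Rotation as R
def rot(q): return R.from_quat([q[1],q[2],q[3],q[0]])
def ray(c,uv,z):
    uv=np.atleast_2d(np.array(uv,float))
    d=np.c_[(uv[:,0]-c['cx'])/c['fx'],(uv[:,1]-c['cy'])/c['fy'],np.ones(len(uv))]
    d=rot(c['attitude']).apply(d); p=np.array(c['position'])
    return (p+d*((z-p[2])/d[:,2])[:,None])
def blobs(mask,amin,amax=1e9):
    m=cv2.morphologyEx(mask.astype(np.uint8),cv2.MORPH_OPEN,np.ones((2,2)))
    cs,_=cv2.findContours(m,cv2.RETR_EXTERNAL,cv2.CHAIN_APPROX_NONE)
    return [c for c in cs if amin<=cv2.contourArea(c)<=amax]
def cen(c):
    m=cv2.moments(c); return np.array([m['m10']/m['m00'],m['m01']/m['m00']])
def axis(c,cal,z):
    """min-area rect of a contour cast to plane z: centre, long side angle, sizes"""
    p=ray(cal,c.reshape(-1,2),z)[:,:2].astype(np.float32)
    b=cv2.boxPoints(cv2.minAreaRect(p)); e=[b[1]-b[0],b[2]-b[1]]
    l=max(e,key=np.linalg.norm); return b.mean(0).round(1),round(float(np.arctan2(l[1],l[0])),3),sorted(np.linalg.norm(e,axis=1).round(1))
def plan(x,y,z,close=None):
    """row (tool axes) to bring GRASP POINT to x,y,z, tool y along angle close (world)"""
    s=ctrl.sense(); Rt=rot(s['ee_rot']); p=s['eef_pos']
    cur=Rt.apply([0,1,0]); a=np.arctan2(cur[1],cur[0]); out=[]
    if close is None: close=a
    d=(close-a+np.pi/2)%np.pi-np.pi/2
    xx=np.array([np.sin(a+d)*-1,np.cos(a+d),0])
    for dd in (d,d-np.pi*np.sign(d)):
        ca=a+dd; yt=np.array([np.cos(ca),np.sin(ca),0]); zt=np.array([0,0,-1.]); xt=np.cross(yt,zt)
        T=R.from_matrix(np.c_[xt,yt,zt]); rv=(Rt.inv()*T).as_rotvec()
        t=np.array([x,y,z+155.])-p; print('row',Rt.inv().apply(t).round(1),rv.round(3),'dist',np.linalg.norm(t).round(),'j6',s['joints'][5].round(2))
E
python3 - <<'E'
from h import *
im=cv2.imread("pics/top0.png"); hsv=cv2.cvtColor(im,cv2.COLOR_BGR2HSV); c=ctrl.calibration("top")
for p in [(243,168),(243,178),(322,171),(316,178),(281,216),(156,235),(130,235),(376,235),(393,238),(415,240),(236,265),(375,192)]: print(p,hsv[p[1],p[0]],end=' ')
print()
H,S,V=[hsv[:,:,i].astype(int) for i in range(3)]
roi=np.zeros(H.shape,bool); roi[140:310,90:450]=True
mid=roi.copy(); mid[:,:205]=0; mid[:,355:]=0
for n,m,z,a in [("grip",mid&(H<22)&(S>110)&(V>140),82,15),("white",mid&(S<50)&(V>140),56,60),("grey",mid&(S<90)&(V>90)&(V<150),95,60),("dark",roi&(V<40),18,400),("wood",roi&(H<15)&(S>100)&(V>70),10,400)]:
    for k in blobs(m,a): print(n,cen(k).round(1),cv2.contourArea(k),axis(k,c,z))
x0=cv2.resize(im[145:305,95:450],None,fx=2.2,fy=2.2,interpolation=cv2.INTER_CUBIC); cv2.imwrite("pics/crop1.png",x0)
E
```

```text
(243, 168) [158   7 145] (243, 178) [10 84 79] (322, 171) [ 15 111 183] (316, 178) [  7  12 188] (281, 216) [ 15 111 184] (156, 235) [ 7 52 44] (130, 235) [ 13 151 157] (376, 235) [165   7 138] (393, 238) [160   5 148] (415, 240) [ 9 55 46] (236, 265) [140   5 149] (375, 192) [ 12 146 152] 
grip [280.8 216.5] 18.5 (array([548.5,  -6.5], dtype=float32), 1.385, [np.float32(6.8), np.float32(28.1)])
grip [325.9 172.9] 15.0 (array([ 659.8, -116.7], dtype=float32), 1.337, [np.float32(8.0), np.float32(16.9)])
white [235.  265.4] 175.5 (array([426.6, 108.1], dtype=float32), 0.02, [np.float32(35.0), np.float32(37.4)])
white [319.7 260.6] 412.0 (array([ 440.7, -106.1], dtype=float32), -0.162, [np.float32(59.6), np.float32(60.2)])
white [286.2 260. ] 147.0 (array([444.9, -15. ], dtype=float32), -0.216, [np.float32(48.0), np.float32(74.0)])
white [280.4 216.8] 389.5 (array([550. ,  -5.9], dtype=float32), -0.176, [np.float32(60.0), np.float32(60.3)])
white [241.9 169.1] 153.5 (array([672. ,  95.5], dtype=float32), 0.019, [np.float32(35.8), np.float32(36.4)])
white [321.5 173.7] 350.5 (array([ 663.3, -110.5], dtype=float32), -0.258, [np.float32(59.7), np.float32(60.2)])
grey [280.9 225.3] 25040.5 (array([529.3,  -5.5], dtype=float32), 0.015, [np.float32(369.9), np.float32(413.2)])
wood [405.8 242.5] 6627.5 (array([ 494.5, -327.8], dtype=float32), -0.119, [np.float32(182.3), np.float32(300.1)])
wood [157.1 234.9] 7499.5 (array([503.8, 318.2], dtype=float32), 0.071, [np.float32(183.5), np.float32(302.5)])
```

View pics/crop1.png

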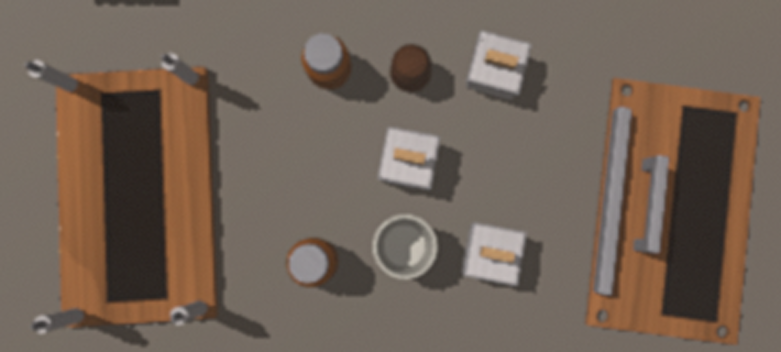

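The crop shows the rack strip, the four pin tops at crop (37,68), (170,62), (42,324) and (180,316), and the tray holes. The tin tops measure 60 x 60, which is right. I'll refine the jars, strips and pins next.

```bash
python3 - <<'E'
from h import *
im=cv2.imread("pics/top0.png"); hsv=cv2.cvtColor(im,cv2.COLOR_BGR2HSV); c=ctrl.calibration("top")
H,S,V=[hsv[:,:,i].astype(int) for i in range(3)]
print("jars",ray(c,[(235,265.4),(241.9,169.1)],95).round(1)[:,:2])
roi=np.zeros(H.shape,bool); roi[140:310,90:450]=True
r=roi.copy(); r[:,195:]=0; t=roi.copy(); t[:,:355]=0
for n,m,z,a in [("rstrip",r&(V<62)&(H<15),18,300),("tstrip",t&(V<62)&(H<15),10,300),("tsteel",t&(S<30)&(V>110),60,20),("rsteel",r&(S<30)&(V>150),146,5)]:
    for k in blobs(m,a): print(n,cen(k).round(1),cv2.contourArea(k),axis(k,c,z))
g=cv2.cvtColor(im,cv2.COLOR_BGR2GRAY)
cr=np.hstack([cv2.resize(im[y-10:y+12,x-16:x+16],None,fx=12,fy=12,interpolation=cv2.INTER_NEAREST)[:264,:384] for x,y in [(112,176),(172,173)]])
cr2=np.hstack([cv2.resize(im[y-10:y+12,x-16:x+16],None,fx=12,fy=12,interpolation=cv2.INTER_NEAREST) for x,y in [(114,292),(177,289)]])
cv2.imwrite("pics/pins.png",np.vstack([cr,cr2]))
E
```

```text
jars [[428.2 104.4]
 [663.7  92.5]]
rstrip [156.4 234.6] 2251.5 (array([504.5, 318.5], dtype=float32), 0.073, [np.float32(68.0), np.float32(246.8)])
tstrip [413.  243.4] 2086.0 (array([ 491. , -357.5], dtype=float32), -0.117, [np.float32(65.5), np.float32(250.4)])
tsteel [394.2 238.7] 210.5 (array([ 499.1, -292.2], dtype=float32), -0.114, [np.float32(15.4), np.float32(108.8)])
tsteel [374.6 237.1] 471.0 (array([ 502.9, -242.5], dtype=float32), -0.119, [np.float32(16.8), np.float32(213.5)])
```

View pics/pins.png

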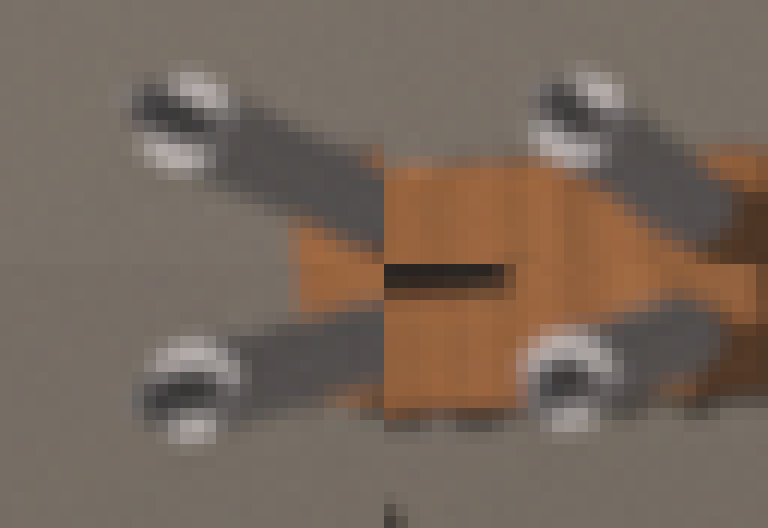

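```bash
python3 - <<'E'
from h import *
c=ctrl.calibration("top")
P=ray(c,[(110.75,175.3),(171.6,172.1),(113.3,291.8),(175.8,288.2)],118)[:,:2]
print(P.round(1),P.mean(0).round(1),[np.linalg.norm(P[a]-P[b]).round(1) for a,b in((0,1),(2,3),(0,2),(1,3))],[np.arctan2(*(P[a]-P[b])[::-1]).round(3) for a,b in((0,2),(1,3))],[np.arctan2(*(P[a]-P[b])[::-1]).round(3)-np.pi/2 for a,b in((0,1),(2,3))])
plan(428.2,104.4,180,-1.498)
E
```

```text
[[639.5 403.4]
 [649.3 258.8]
 [365.  383.7]
 [374.8 239. ]] [507.1 321.2] [np.float64(144.9), np.float64(145.0), np.float64(275.2), np.float64(275.2)] [np.float64(0.072), np.float64(0.072)] [np.float64(0.06820367320510345), np.float64(0.06720367320510334)]
row [ 440.7 -526.4   69.9] [-0.001 -0.     0.163] dist 690.0 j6 -0.22
row [ 440.7 -526.4   69.9] [ 0.000e+00 -2.000e-03 -2.979e+00] dist 690.0 j6 -0.22
```

Careful with the scale: shifts go in shares of 100 cm and turns go in shares of 180 degrees. That gives: -300 mm / 1000 = -0.3, -275 mm / 1000 = -0.275, 0.163 rad / 3.1416 = 0.0519.

>>> shift_gripper(deltas={"motion": [[0.05,-0.06,0,0,0,0],[0.08,-0.09,0,0,0,0.0159],[0.11,-0.13,0.01,0,0,0.0318],[0.14,-0.17,0.02,0,0,0.0509],[0.17,-0.205,0.03,0,0,0.0519],[0.2,-0.24,0.04,0,0,0.0519],[0.23,-0.275,0.05,0,0,0.0519],[0.25,-0.3,0.06,0,0,0.0519]]}, aperture=0.75, grip_force=40)

```text
time_s: 0.9
eef_pos: [295.9, -158.4, 344.5]
ee_rot: [0.0, 0.999, 0.036, 0.0]
force: [0.4, -1.4, -0.4]
grip_width: 0.749
grip_force: 0.0
```

```bash
python3 - <<'E'
from h import *
plan(428.2,104.4,180,-1.498)
E
```

```text
row [ 150.9 -252.5    9.4] [ 0.001 -0.001 -0.   ] dist 294.0 j6 0.65
row [ 150.9 -252.5    9.4] [-1.000e-03 -1.000e-03  3.141e+00] dist 294.0 j6 0.65
```

In the tool's units: -252.5 mm / 1000 = -0.2525, -210 mm / 1000 = -0.21.

>>> shift_gripper(deltas={"motion": [[0.025,-0.042,0,0,0,0],[0.05,-0.084,0.002,0,0,0],[0.075,-0.126,0.004,0,0,0],[0.1,-0.168,0.006,0,0,0],[0.125,-0.21,0.008,0,0,0],[0.1509,-0.2525,0.0094,0,0,0],[0.1509,-0.2525,0.0094,0,0,0]]})

```text
time_s: 1.6
eef_pos: [428.7, 106.5, 334.7]
ee_rot: [-0.0, 0.999, 0.039, -0.0]
force: [-1.3, -0.2, -0.8]
grip_width: 0.749
grip_force: 0.0
```

```bash
python3 - <<'E'
from h import *
plan(428.2,104.4,90,-1.498)
c=ctrl.calibration("wrist"); im=ctrl.capture("wrist")[:,:,::-1]; cv2.imwrite("pics/w1.png",im)
print(c['position'],rot(c['attitude']).apply([0,0,1]))
E
```

```text
row [-0.6  2.2 89.7] [-0.001  0.     0.006] dist 90.0 j6 1.47
row [-0.6  2.2 89.7] [-0.000e+00 -1.000e-03 -3.135e+00] dist 90.0 j6 1.47
[502.41756009 111.7903302  304.68734735] [-0.29424511 -0.02114316 -0.95549609]
```

View pics/w1.png

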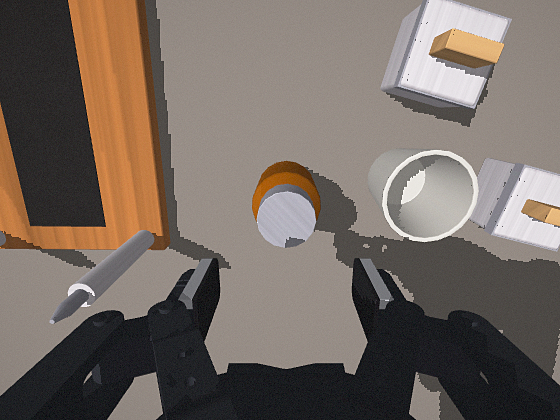

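The wrist view shows the jar lid centred near (289,219) and an intact view of the cup at (430,195). A front rack post shoulder is at (82,294). I'll measure the lid and that shoulder.

```bash
cat >> h.py <<'E'
def lid(im,c,z=95):
    g=cv2.medianBlur(cv2.cvtColor(np.ascontiguousarray(im),cv2.COLOR_BGR2HSV),5)
    m=(g[:,:,1]<45)&(g[:,:,2]>110)
    return [(cen(k).round(1),cv2.minEnclosingCircle(k)[1],axis(k,c,z)) for k in blobs(m,600,8000)]
E
python3 - <<'E'
from h import *
im=cv2.imread("pics/w1.png"); c=ctrl.calibration("wrist")
for r in lid(im,c): print(r)
print(ray(c,[(289,219)],95)[0].round(1), ray(c,[(82,294)],118)[0].round(1))
E
```

```text
(array([424.8, 403.2]), 24.38909912109375, (array([279.4, -28.1], dtype=float32), 0.077, [np.float32(27.1), np.float32(46.7)]))
(array([140.8, 400.8]), 32.317386627197266, (array([261.1, 221.5], dtype=float32), 0.077, [np.float32(47.9), np.float32(48.8)]))
[430.2 101.9  95. ] [374.4 237.1 118. ]
```

In the tool's units: 90 mm / 1000 = 0.09, 1.4 mm / 1000 = 0.0014.

>>> shift_gripper(deltas={"motion": [[0.0008,0.0014,0.04,0,0,0],[0.0008,0.0014,0.08,0,0,0],[0.0008,0.0014,0.09,0,0,0],[0.0008,0.0014,0.09,0,0,0],[0.0008,0.0014,0.09,0,0,0]]})

```text
time_s: 2.15
eef_pos: [429.1, 100.6, 246.8]
ee_rot: [0.0, 0.999, 0.036, 0.001]
force: [0.2, 0.3, 0.1]
grip_width: 0.746
grip_force: 0.0
```

>>> shift_gripper(deltas={"motion": [[0,0,0,0,0,0],[0,0,0,0,0,0],[0,0,0,0,0,0],[0,0,0,0,0,0],[0,0,0,0,0,0],[0,0,0,0,0,0]]}, aperture=0.2, grip_force=40)

```text
time_s: 2.75
eef_pos: [429.2, 101.2, 246.9]
ee_rot: [-0.0, 0.999, 0.036, 0.002]
force: [-1.0, 1.5, 8.2]
grip_width: 0.48
grip_force: 39.2
```

>>> shift_gripper(deltas={"motion": [[0,0,-0.03,0,0,0],[0,0,-0.07,0,0,0],[0,0,-0.11,0,0,0],[0,0,-0.11,0,0,0]]})

```text
time_s: 3.15
eef_pos: [429.1, 101.2, 360.3]
ee_rot: [0.0, 0.999, 0.037, 0.005]
force: [1.0, 0.1, -4.1]
grip_width: 0.479
grip_force: 41.7
```

```bash
python3 - <<'E'
from h import *
a=0.072; C=np.array([506,320.]); ux=np.array([np.cos(a+np.pi/2),np.sin(a+np.pi/2)]); uy=np.array([np.cos(a+np.pi),np.sin(a+np.pi)])
print(C+34*uy,C-34*uy)
plan(*(C+34*uy),200,-1.499); plan(*(C-34*uy),200,-1.499)
E
```

```text
[472.08808994 317.55411452] [539.91191006 322.44588548]
row [  58.6 -212.7    5.7] [ 0.001 -0.01   0.001] dist 221.0 j6 1.46
row [  58.6 -212.7    5.7] [ 1.60e-02  2.00e-03 -3.14e+00] dist 221.0 j6 1.46
row [ 126.6 -212.6    6.3] [ 0.001 -0.01   0.001] dist 248.0 j6 1.46
row [ 126.6 -212.6    6.3] [ 1.60e-02  2.00e-03 -3.14e+00] dist 248.0 j6 1.46
```

In the tool's units: -212.7 mm / 1000 = -0.2127, -171 mm / 1000 = -0.171.

>>> shift_gripper(deltas={"motion": [[0.012,-0.043,0,0,0,0],[0.024,-0.086,0,0,0,0],[0.036,-0.129,0.002,0,0,0],[0.048,-0.171,0.004,0,0,0],[0.0586,-0.2127,0.005,0,0,0],[0.0586,-0.2127,0.005,0,0,0],[0.0586,-0.2127,0.005,0,0,0]]})

```text
time_s: 3.85
eef_pos: [471.3, 317.9, 349.2]
ee_rot: [0.001, 0.999, 0.037, -0.001]
force: [-1.7, -1.0, -2.9]
grip_width: 0.479
grip_force: 42.3
```

```bash
python3 - <<'E'
from h import *
plan(472.1,317.6,110.5,-1.499)
c=ctrl.calibration("wrist"); im=ctrl.capture("wrist")[:,:,::-1]; cv2.imwrite("pics/w2.png",im)
E
```

```text
row [ 0.9  0.3 83.7] [0.001 0.002 0.003] dist 84.0 j6 1.88
row [ 0.9  0.3 83.7] [-3.000e-03  1.000e-03 -3.139e+00] dist 84.0 j6 1.88
```

View pics/w2.png

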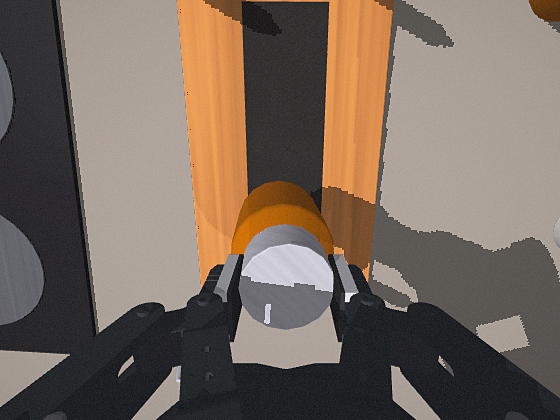

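The jar is held upright over the deck, with the strip running from (244,0-190) to (328,0-190). I'll measure the strip's centre line from this view.

```bash
python3 - <<'E'
from h import *
im=cv2.imread("pics/w2.png"); c=ctrl.calibration("wrist"); hsv=cv2.cvtColor(im,cv2.COLOR_BGR2HSV)
a=0.072; C=np.array([506,320.]); ux=np.array([np.cos(a+np.pi/2),np.sin(a+np.pi/2)]); uy=np.array([np.cos(a+np.pi),np.sin(a+np.pi)])
for v in (60,100,140):
    row=hsv[v].astype(int); d=np.abs(np.diff(cv2.GaussianBlur(hsv[v:v+3,:,1].astype(np.float32),(5,3),0)[1]))
    l=235+np.argmax(d[235:260]); r=315+np.argmax(d[315:340])
    P=ray(c,[(l+.5,v),(r+.5,v)],18)[:,:2]; print(l,r,P.round(1).tolist(),((P-C)@ux).round(1),((P-C)@ux).mean().round(1))
E
```

```text
243 325 [[584.8, 361.3], [589.8, 290.3]] [ 35.5 -35.6] -0.1
244 324 [[552.0, 359.3], [557.1, 287.6]] [ 35.9 -36. ] -0.0
245 322 [[516.8, 357.2], [521.9, 285.7]] [ 36.4 -35.4] 0.5
```

In the tool's units: 84 mm / 1000 = 0.084, 78 mm / 1000 = 0.078.

>>> shift_gripper(deltas={"motion": [[0.0005,0,0.04,0,0,0],[0.0005,0,0.065,0,0,0],[0.0005,0,0.078,0,0,0],[0.0005,0,0.084,0,0,0],[0.0005,0,0.084,0,0,0],[0.0005,0,0.084,0,0,0]]})

```text
time_s: 4.5
eef_pos: [472.5, 317.4, 267.6]
ee_rot: [-0.0, 0.999, 0.036, 0.001]
force: [-0.1, -0.3, -1.7]
grip_width: 0.478
grip_force: 42.1
```

>>> shift_gripper(deltas={"motion": [[0,0,0,0,0,0],[0,0,0,0,0,0],[0,0,0,0,0,0],[0,0,0,0,0,0],[0,0,0,0,0,0]]}, aperture=0.75)

```text
time_s: 5.0
eef_pos: [472.2, 317.5, 266.5]
ee_rot: [-0.0, 0.999, 0.036, 0.0]
force: [0.7, 0.1, -0.6]
grip_width: 0.75
grip_force: 0.0
```

>>> shift_gripper(deltas={"motion": [[0,0,-0.04,0,0,0],[0,0,-0.085,0,0,0],[0,0,-0.1,0,0,0],[0,0,-0.1,0,0,0]]})

```text
time_s: 5.4
eef_pos: [472.2, 317.6, 368.8]
ee_rot: [-0.001, 0.999, 0.036, 0.002]
force: [0.7, -0.3, -0.5]
grip_width: 0.751
grip_force: 0.0
```

```bash
python3 - <<'E'
from h import *
plan(664.5,91.5,190,-1.498)
E
```

```text
row [175.2 239.6  24.3] [-0.002 -0.005  0.   ] dist 298.0 j6 1.88
row [175.2 239.6  24.3] [ 8.000e-03 -2.000e-03 -3.141e+00] dist 298.0 j6 1.88
```

In the tool's units: 239.6 mm / 1000 = 0.2396, 200 mm / 1000 = 0.2.

>>> shift_gripper(deltas={"motion": [[0.029,0.04,0,0,0,0],[0.058,0.08,0,0,0,0],[0.087,0.12,0,0,0,0],[0.116,0.16,0.005,0,0,0],[0.145,0.2,0.015,0,0,0],[0.1752,0.2396,0.024,0,0,0],[0.1752,0.2396,0.024,0,0,0],[0.1752,0.2396,0.024,0,0,0]]})

```text
time_s: 6.2
eef_pos: [664.6, 90.4, 339.9]
ee_rot: [-0.0, 0.999, 0.036, -0.002]
force: [0.1, 0.9, 0.3]
grip_width: 0.748
grip_force: 0.0
```

```bash
python3 - <<'E'
from h import *
plan(664.5,91.5,91,-1.498)
c=ctrl.calibration("wrist"); im=np.ascontiguousarray(ctrl.capture("wrist")[:,:,::-1]); cv2.imwrite("pics/w3.png",im)
g=cv2.medianBlur(cv2.cvtColor(im,cv2.COLOR_BGR2GRAY),3)
print(cv2.HoughCircles(g[150:300,200:380],cv2.HOUGH_GRADIENT,1,30,param1=100,param2=18,minRadius=25,maxRadius=45))
print(ray(c,[(289,219)],95))
cv2.imwrite("pics/w3c.png",im[120:420,150:430])
E
```

```text
row [ 0.3 -1.1 93.9] [-0.001  0.003 -0.002] dist 94.0 j6 1.46
row [ 0.3 -1.1 93.9] [5.00e-03 1.00e-03 3.14e+00] dist 94.0 j6 1.46
[[[80.5 56.5 36.6]]]
[[664.42503826  87.71919608  95.        ]]
```

View pics/w3.png

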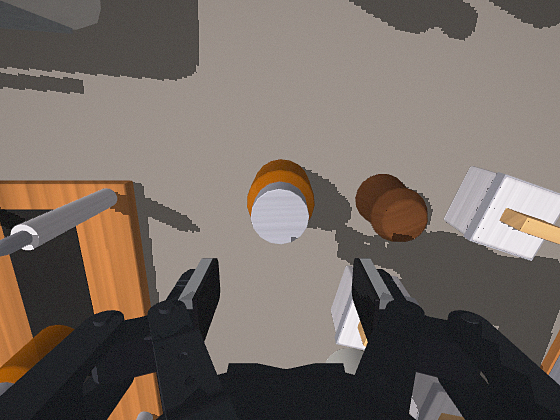

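Lid is at (280,216) with the shaker clear at (400,213); the cast gives about (665,93).

In the tool's units: 94 mm / 1000 = 0.094, -1.5 mm / 1000 = -0.0015.

>>> shift_gripper(deltas={"motion": [[0.0005,-0.0015,0.045,0,0,0],[0.0005,-0.0015,0.08,0,0,0],[0.0005,-0.0015,0.094,0,0,0],[0.0005,-0.0015,0.094,0,0,0],[0.0005,-0.0015,0.094,0,0,0]]})

```text
time_s: 6.75
eef_pos: [664.9, 93.4, 250.3]
ee_rot: [0.0, 0.999, 0.037, 0.001]
force: [1.0, -0.0, 0.5]
grip_width: 0.75
grip_force: 0.0
```

>>> shift_gripper(deltas={"motion": [[0,0,0,0,0,0],[0,0,0,0,0,0],[0,0,0,0,0,0],[0,0,0,0,0,0],[0,0,0,0,0,0],[0,0,0,0,0,0]]}, aperture=0.2, grip_force=40)

```text
time_s: 7.35
eef_pos: [665.0, 93.0, 250.5]
ee_rot: [-0.0, 0.999, 0.036, 0.002]
force: [-0.4, 1.6, 6.1]
grip_width: 0.474
grip_force: 40.1
```

>>> shift_gripper(deltas={"motion": [[0,0,-0.03,0,0,0],[0,0,-0.07,0,0,0],[0,0,-0.11,0,0,0],[0,0,-0.11,0,0,0],[0,0,-0.11,0,0,0]]})

```text
time_s: 7.85
eef_pos: [664.5, 92.8, 358.9]
ee_rot: [0.0, 0.999, 0.036, 0.001]
force: [1.6, -0.3, -3.2]
grip_width: 0.472
grip_force: 41.3
```

```bash
python3 - <<'E'
from h import *
plan(539.9,322.4,200,-1.499)
E
```

```text
row [-107.6 -238.     3.7] [ 0.    -0.001  0.001] dist 261.0 j6 1.46
row [-107.6 -238.     3.7] [ 2.000e-03  0.000e+00 -3.141e+00] dist 261.0 j6 1.46
```

In the tool's units: -238 mm / 1000 = -0.238, -190 mm / 1000 = -0.19.

>>> shift_gripper(deltas={"motion": [[-0.04,-0.025,0,0,0,0],[-0.075,-0.055,0,0,0,0],[-0.095,-0.1,0,0,0,0],[-0.107,-0.145,0,0,0,0],[-0.1076,-0.19,0.002,0,0,0],[-0.1076,-0.238,0.003,0,0,0],[-0.1076,-0.238,0.003,0,0,0],[-0.1076,-0.238,0.003,0,0,0]]})

```text
time_s: 8.65
eef_pos: [539.6, 323.1, 353.3]
ee_rot: [0.001, 0.999, 0.037, -0.002]
force: [-0.3, -1.2, -1.8]
grip_width: 0.471
grip_force: 41.5
```

```bash
python3 - <<'E'
from h import *
plan(539.9,322.4,114.5,-1.499)
E
```

```text
row [ 0.5  0.6 83.8] [0.001 0.003 0.003] dist 84.0 j6 1.85
row [ 0.5  0.6 83.8] [-5.000e-03  2.000e-03 -3.139e+00] dist 84.0 j6 1.85
```

>>> shift_gripper(deltas={"motion": [[0.0002,0.0003,0.04,0,0,0],[0.0002,0.0003,0.065,0,0,0],[0.0002,0.0003,0.078,0,0,0],[0.0002,0.0003,0.0835,0,0,0],[0.0002,0.0003,0.0835,0,0,0],[0.0002,0.0003,0.0835,0,0,0]]})

```text
time_s: 9.25
eef_pos: [540.6, 321.9, 273.1]
ee_rot: [-0.0, 0.999, 0.036, 0.001]
force: [-1.0, -0.5, -1.2]
grip_width: 0.473
grip_force: 41.4
```

>>> shift_gripper(deltas={"motion": [[0,0,0,0,0,0],[0,0,0,0,0,0],[0,0,0,0,0,0],[0,0,0,0,0,0],[0,0,0,0,0,0]]}, aperture=0.75)

```text
time_s: 9.75
eef_pos: [540.3, 322.1, 271.9]
ee_rot: [-0.0, 0.999, 0.036, 0.0]
force: [-0.2, -1.0, 0.2]
grip_width: 0.753
grip_force: 0.0
```

>>> shift_gripper(deltas={"motion": [[0,0,-0.04,0,0,0],[0,0,-0.085,0,0,0],[0,0,-0.1,0,0,0],[-0.05,0,-0.11,0,0,0],[-0.09,0,-0.11,0,0,0],[-0.09,0,-0.11,0,0,0],[-0.09,0,-0.11,0,0,0]]})

```text
time_s: 10.45
eef_pos: [450.2, 315.7, 382.4]
ee_rot: [-0.0, 0.999, 0.037, 0.001]
force: [-0.1, 0.2, 0.1]
grip_width: 0.755
grip_force: 0.0
```

```bash
python3 - <<'E'
from h import *
plan(499,-292,200,1.454)
c=ctrl.calibration("wrist"); im=ctrl.capture("wrist")[:,:,::-1]; cv2.imwrite("pics/w4.png",im)
E
```

```text
row [  4.1 609.6  27.2] [-0.    -0.001  0.19 ] dist 610.0 j6 1.9
row [  4.1 609.6  27.2] [ 2.000e-03 -1.000e-03 -2.951e+00] dist 610.0 j6 1.9
```

View pics/w4.png

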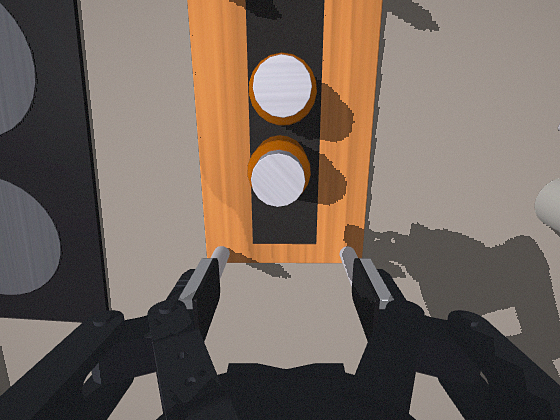

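Both jars stand upright on the strip, with lids at (282,86) and (278,179). I'll check the numbers and plan the tray move.

In the tool's units: 400 mm / 1000 = 0.4, 350 mm / 1000 = 0.35, 0.19 rad / 3.1416 = 0.0605.

```bash
python3 - <<'E'
from h import *
c=ctrl.calibration("wrist")
a=0.072; C=np.array([506,320.]); ux=np.array([np.cos(a+np.pi/2),np.sin(a+np.pi/2)]); uy=np.array([np.cos(a+np.pi),np.sin(a+np.pi)])
P=ray(c,[(282.5,86),(278,179)],113)[:,:2]
print(P,((P-C)@ux),((P-C)@uy), np.linalg.norm(P[0]-P[1]))
E
```

```text
[[542.03383358 324.02926924]
 [475.35429135 322.90710324]] [1.42663488 5.10415639] [-36.23033102  30.35717865] 66.68898416571939
```

>>> shift_gripper(deltas={"motion": [[0,0.05,0,0,0,0],[0,0.1,0,0,0,0],[0,0.15,0,0,0,0],[0,0.2,0,0,0,0.0159],[0.002,0.25,0,0,0,0.0318],[0.002,0.3,0,0,0,0.0477],[0.003,0.35,0,0,0,0.0605],[0.004,0.4,0,0,0,0.0605]]}, aperture=0.5)

```text
time_s: 11.3
eef_pos: [484.2, -86.0, 381.9]
ee_rot: [0.0, 0.998, -0.06, 0.0]
force: [0.2, 0.3, 0.5]
grip_width: 0.505
grip_force: 0.0
```

```bash
python3 - <<'E'
from h import *
plan(490,-292,200,1.454)
E
```

```text
row [ 30.3 203.8  27. ] [ 0.    -0.001 -0.003] dist 208.0 j6 1.28
row [ 30.3 203.8  27. ] [-1.000e-03 -0.000e+00  3.139e+00] dist 208.0 j6 1.28
```

In the tool's units: 203.8 mm / 1000 = 0.2038, 150 mm / 1000 = 0.15.

>>> shift_gripper(deltas={"motion": [[-0.01,0.05,0,0,0,0],[-0.02,0.1,0,0,0,0],[-0.03,0.15,0,0,0,0],[-0.04,0.2038,0,0,0,0],[-0.04,0.2038,0,0,0,0],[-0.04,0.2038,0,0,0,0]]})

```text
time_s: 11.9
eef_pos: [419.9, -282.8, 381.4]
ee_rot: [-0.0, 0.998, -0.06, -0.0]
force: [-0.8, -0.4, -0.8]
grip_width: 0.499
grip_force: 0.0
```

```bash
python3 - <<'E'
from h import *
plan(499,-292,75,1.454)
c=ctrl.calibration("wrist"); im=np.ascontiguousarray(ctrl.capture("wrist")[:,:,::-1]); cv2.imwrite("pics/w5.png",im)
hsv=cv2.cvtColor(im,cv2.COLOR_BGR2HSV); 
for z,m in ((70,(hsv[:,:,1]<40)&(hsv[:,:,2]>90)),(10,(hsv[:,:,2]<70)&(hsv[:,:,0]<15))):
    for k in blobs(m,800): print(z,cen(k).round(),cv2.contourArea(k),axis(k,c,z))
E
```

```text
row [ 79.7  -0.3 151.4] [-0.     0.    -0.004] dist 171.0 j6 0.87
row [ 79.7  -0.3 151.4] [0.    0.    3.138] dist 171.0 j6 0.87
70 [429. 227.] 1163.5 (array([ 369.4, -423. ], dtype=float32), 0.839, [np.float32(49.6), np.float32(86.6)])
70 [279.  98.] 1974.5 (array([ 500.2, -287.6], dtype=float32), -0.121, [np.float32(13.4), np.float32(109.0)])
70 [493. 145.] 38961.0 (array([ 353.5, -463.5], dtype=float32), 0.127, [np.float32(144.3), np.float32(428.9)])
70 [145. 185.] 94116.0 (array([ 411.5, -172.4], dtype=float32), -1.533, [np.float32(382.6), np.float32(506.3)])
```

View pics/w5.png

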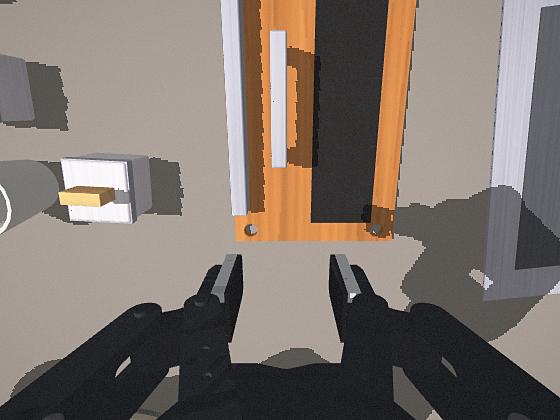

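The wrist view shows the tray bar centred at (279,98), holes at (251,230) and (376,230), and the tin clear to the left. Bar size is 13 x 109, yaw -0.12, at (499.5,-288). I'll grasp it there.

In the tool's units: 164 mm / 1000 = 0.164, 79.8 mm / 1000 = 0.0798.

>>> shift_gripper(deltas={"motion": [[0.027,-0.001,0.04,0,0,0],[0.054,-0.003,0.08,0,0,0],[0.0798,-0.0043,0.11,0,0,0],[0.0798,-0.0043,0.145,0,0,0],[0.0798,-0.0043,0.164,0,0,0],[0.0798,-0.0043,0.164,0,0,0],[0.0798,-0.0043,0.164,0,0,0]]})

```text
time_s: 12.65
eef_pos: [500.5, -285.1, 218.6]
ee_rot: [0.0, 0.998, -0.058, 0.0]
force: [-0.4, 0.4, 0.3]
grip_width: 0.502
grip_force: 0.0
```

>>> shift_gripper(deltas={"motion": [[0,0,0,0,0,0],[0,0,0,0,0,0],[0,0,0,0,0,0],[0,0,0,0,0,0],[0,0,0,0,0,0],[0,0,0,0,0,0]]}, aperture=0, grip_force=110)

```text
time_s: 13.25
eef_pos: [500.1, -286.0, 219.5]
ee_rot: [0.001, 0.998, -0.059, 0.001]
force: [-0.8, 1.7, 7.1]
grip_width: 0.142
grip_force: 108.3
```

>>> shift_gripper(deltas={"motion": [[0,0,-0.005,0,0,0],[0,0,-0.015,0,0,0],[0,0,-0.03,0,0,0],[0,0,-0.06,0,0,0],[0,0,-0.1,0,0,0],[0,0,-0.14,0,0,0],[0,0,-0.18,0,0,0],[0,0,-0.18,0,0,0]]})

```text
time_s: 14.05
eef_pos: [499.8, -285.7, 404.0]
ee_rot: [0.003, 0.998, -0.059, 0.004]
force: [0.5, 0.6, -5.6]
grip_width: 0.136
grip_force: 108.2
```

```bash
python3 - <<'E'
from h import *
plan(508,358,230,1.643)
c=ctrl.calibration("wrist"); im=np.ascontiguousarray(ctrl.capture("wrist")[:,:,::-1]); cv2.imwrite("pics/w6.png",im)
E
```

```text
row [ -67.2 -640.4   14.6] [ 0.007 -0.008 -0.189] dist 644.0 j6 0.97
row [ -67.2 -640.4   14.6] [-0.012 -0.01   2.952] dist 644.0 j6 0.97
```

View pics/w6.png

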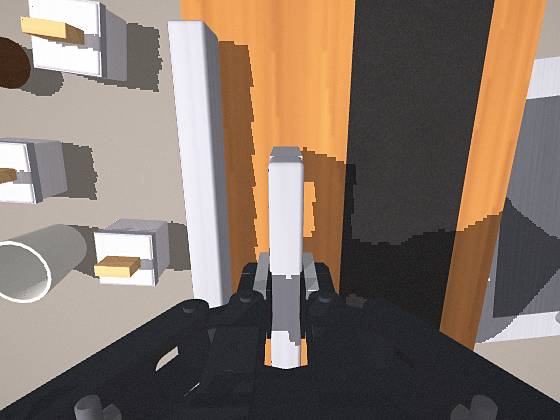

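The tray hangs level from the bar. I'll use the earlier w3 frame to pin down the rack's far front post in the wrist frame before the fit.

In the tool's units: -400 mm / 1000 = -0.4, -350 mm / 1000 = -0.35, -0.11 rad / 3.1416 = -0.035.

```bash
python3 - <<'E'
from h import *
s=ctrl.sense(); c=ctrl.calibration("wrist"); Rt=rot(s['ee_rot'])
off=Rt.inv().apply(c['position']-s['eef_pos']); rel=Rt.inv()*rot(c['attitude'])
def cal(pos,q):
    T=rot(np.array(q)/np.linalg.norm(q)); a=T*rel; x=a.as_quat(); d=dict(c); d['position']=np.array(pos)+T.apply(off); d['attitude']=[x[3],x[0],x[1],x[2]]; return d
im=cv2.imread("pics/w3.png")
c3=cal([664.6,90.4,339.9],[0,.999,.036,-.002])
print(ray(c3,[(29,237)],118), off)
a=np.vstack([cv2.resize(cv2.imread(f"pics/{n}.png")[v-35:v+35,max(u-60,0):max(u-60,0)+130],None,fx=4,fy=4,interpolation=cv2.INTER_NEAREST) for n,u,v in(("w3",29,237),("w1",82,294))])
cv2.imwrite("pics/posts.png",a)
E
```

```text
[[648.01190902 256.04672954 118.        ]] [74.08536047  0.79385925 30.01415055]
```

>>> shift_gripper(deltas={"motion": [[-0.005,-0.05,0,0,0,0],[-0.01,-0.1,0,0,0,0],[-0.015,-0.15,0,0,0,0],[-0.02,-0.2,0,0,0,0],[-0.025,-0.25,0,0,0,-0.0064],[-0.03,-0.3,0,0,0,-0.0159],[-0.036,-0.35,0,0,0,-0.0255],[-0.042,-0.4,0,0,0,-0.035]]})

```text
time_s: 14.9
eef_pos: [504.1, 116.1, 396.0]
ee_rot: [0.0, 1.0, -0.003, -0.002]
force: [1.2, 0.4, -5.9]
grip_width: 0.14
grip_force: 108.7
```

View pics/posts.png

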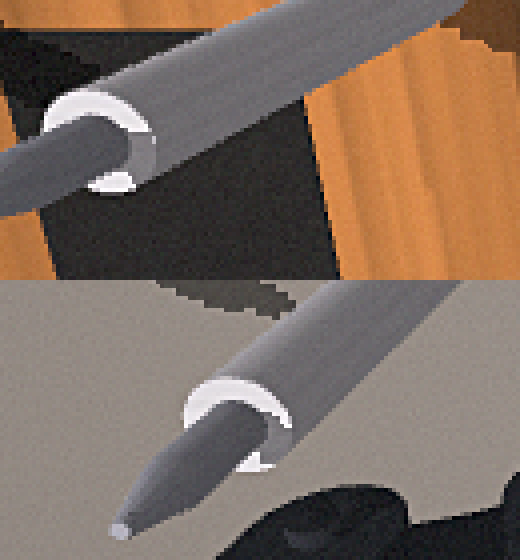

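The post rings are clear at (24,237) in w3 and (81,295) in w1. They give a rack centre of about (506.2,320.5), which agrees across both cameras, and the pins taper to a fine tip.

```bash
python3 - <<'E'
from h import *
plan(503.5,358.4,237,1.643)
E
```

```text
row [  -2.1 -242.3    4. ] [-0.     0.004 -0.078] dist 242.0 j6 1.58
row [  -2.1 -242.3    4. ] [0.006 0.    3.063] dist 242.0 j6 1.58
```

Careful with the scale: shifts go in shares of 100 cm and turns go in shares of 180 degrees. That gives: -242.3 mm / 1000 = -0.2423, -230 mm / 1000 = -0.23, -0.078 rad / 3.1416 = -0.0248.

>>> shift_gripper(deltas={"motion": [[0,-0.05,0,0,0,-0.0064],[-0.001,-0.1,0,0,0,-0.0127],[-0.001,-0.15,0,0,0,-0.0191],[-0.002,-0.2,0,0,0,-0.0248],[-0.002,-0.23,0.002,0,0,-0.0248],[-0.0021,-0.2423,0.004,0,0,-0.0248],[-0.0021,-0.2423,0.004,0,0,-0.0248],[-0.0021,-0.2423,0.004,0,0,-0.0248]]})

```text
time_s: 15.7
eef_pos: [504.7, 355.6, 392.6]
ee_rot: [0.001, 0.999, 0.035, -0.001]
force: [0.2, -0.5, -5.6]
grip_width: 0.137
grip_force: 108.8
```

>>> shift_gripper(deltas={"motion": [[0,0,0,0,0,0],[0,0,0,0,0,0]]})

```text
time_s: 15.9
eef_pos: [504.8, 355.4, 393.9]
ee_rot: [0.0, 0.999, 0.035, 0.0]
force: [-0.2, -0.8, -6.1]
grip_width: 0.142
grip_force: 108.8
```

```bash
python3 - <<'E'
from h import *
plan(503.5,358.4,214,1.643)
s=ctrl.sense(); print(s['joints'].round(2))
im=np.ascontiguousarray(ctrl.capture("scene")[:,:,::-1])
top=np.ascontiguousarray(ctrl.capture("top")[:,:,::-1]); cv2.imwrite("pics/t2.png",top)
cv2.imwrite("pics/s2.png",cv2.resize(im[150:400,320:560],None,fx=2.4,fy=2.4,interpolation=cv2.INTER_CUBIC))
E
```

```text
row [-1.1 -3.1 24.9] [ 0.    -0.    -0.003] dist 25.0 j6 1.93
row [-1.1 -3.1 24.9] [-0.    -0.     3.139] dist 25.0 j6 1.93
[ 0.42  0.53  1.21 -0.    1.4   1.93]
```

View pics/s2.png

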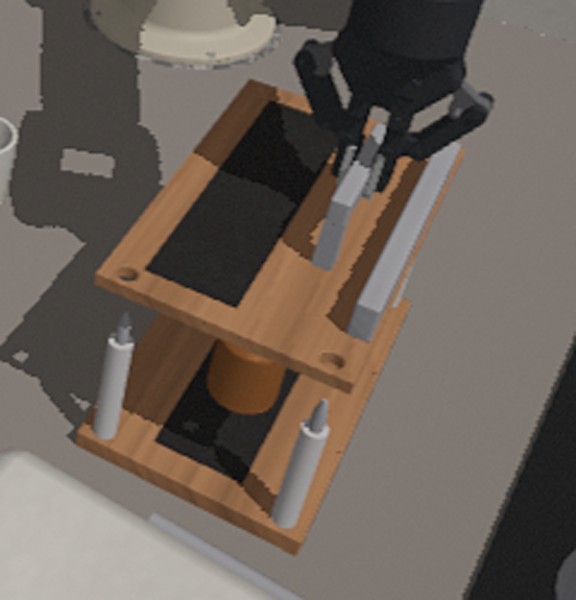

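The tray hovers over the posts. Holes are at crop (128,274) and (332,362), above pin tips at (125,315) and (321,403). I'll compare the casts.

In the tool's units: -3.1 mm / 1000 = -0.0031, -1.1 mm / 1000 = -0.0011.

>>> shift_gripper(deltas={"motion": [[-0.0011,-0.0031,0.003,0,0,0],[-0.0011,-0.0031,0.003,0,0,0],[-0.0011,-0.0031,0.003,0,0,0]]})

```text
time_s: 16.3
eef_pos: [503.1, 359.5, 390.6]
ee_rot: [0.0, 0.999, 0.035, -0.0]
force: [-0.1, -0.1, -5.6]
grip_width: 0.141
grip_force: 108.7
```

```bash
python3 - <<'E'
from h import *
s=ctrl.sense(); print(s['eef_pos'])
im=np.ascontiguousarray(ctrl.capture("scene")[:,:,::-1]); c=ctrl.calibration("scene")
f=lambda p:(320+p[0]/2.4-.3,150+p[1]/2.4-.3)
h=ray(c,[f((128,274)),f((332,362))],184.5); p=ray(c,[f((125,316)),f((321,403))],146)
print(h.round(1),p.round(1),np.linalg.norm(h[0]-h[1]),np.linalg.norm(p[0]-p[1]))
cv2.imwrite("pics/s3.png",np.hstack([cv2.resize(im[v-35:v+30,u-30:u+30],None,fx=6,fy=6,interpolation=cv2.INTER_CUBIC) for u,v in((373,275),(456,312))]))
E
```

```text
[503.13436663 359.50989851 390.64582487]
[[651.4 256.3 184.5]
 [642.4 400.  184.5]] [[651.7 259.9 146. ]
 [642.  401.8 146. ]] 143.9208151808863 142.20336900029608
```

View pics/s3.png

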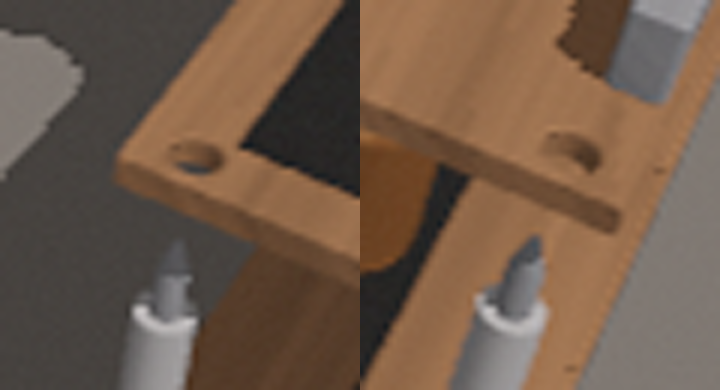

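```bash
python3 - <<'E'
from h import *
c=ctrl.calibration("scene")
h=ray(c,[(375.2,265.5),(461,302)],181.1);p=ray(c,[(372.2,280.2),(455,316.4)],145)
print(h.round(1),p.round(1),(p-h).mean(0).round(1)); plan(503.1,359.5,214,1.643)
E
```

```text
[[649.2 259.7 181.1]
 [638.9 404.2 181.1]] [[647.8 258.7 145. ]
 [637.  402.6 145. ]] [ -1.7  -1.3 -36.1]
row [-0.1 -0.  21.7] [ 0.     0.    -0.001] dist 22.0 j6 1.93
row [-0.1 -0.  21.7] [ 0.   -0.    3.14] dist 22.0 j6 1.93
```

In the tool's units: 35 mm / 1000 = 0.035, 30 mm / 1000 = 0.03.

>>> shift_gripper(deltas={"motion": [[0,0.001,0.01,0,0,0],[0,0.001,0.02,0,0,0],[0,0.001,0.03,0,0,0],[0,0.001,0.035,0,0,0],[0,0.001,0.035,0,0,0],[0,0.001,0.035,0,0,0]]})

```text
time_s: 16.95
eef_pos: [503.3, 358.5, 356.0]
ee_rot: [-0.0, 0.999, 0.035, 0.0]
force: [0.3, 0.2, -6.5]
grip_width: 0.138
grip_force: 108.9
```

```bash
python3 - <<'E'
from h import *
s=ctrl.sense(); print(s['eef_pos'],s['force'],s['wrist_torque'])
im=np.ascontiguousarray(ctrl.capture("scene")[:,:,::-1])
cv2.imwrite("pics/s4.png",np.hstack([cv2.resize(im[v-35:v+30,u-30:u+30],None,fx=6,fy=6,interpolation=cv2.INTER_CUBIC) for u,v in((373,275),(456,312))]))
E
```

```text
[503.34514154 358.48561137 355.98302036] [ 0.26113128  0.19652438 -6.53460362] [0.02833565 0.02474031 0.02219343]
```

View pics/s4.png

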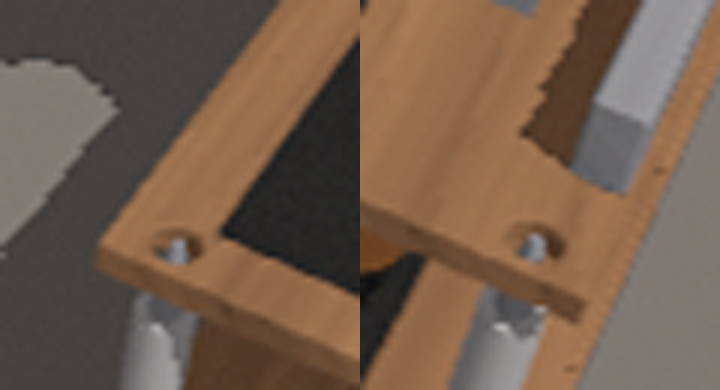

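Both visible pins are inside their holes with no contact force. I'll lower further.

In the tool's units: 17 mm / 1000 = 0.017, 14 mm / 1000 = 0.014.

>>> shift_gripper(deltas={"motion": [[0,0,0.008,0,0,0],[0,0,0.014,0,0,0],[0,0,0.017,0,0,0],[0,0,0.017,0,0,0],[0,0,0.017,0,0,0]]})

```text
time_s: 17.5
eef_pos: [503.3, 358.5, 338.9]
ee_rot: [-0.0, 0.999, 0.035, 0.0]
force: [0.1, 0.7, -5.8]
grip_width: 0.139
grip_force: 109.0
```

>>> shift_gripper(deltas={"motion": [[0,0,0.001,0,0,0],[0,0,0.002,0,0,0],[0,0,0.003,0,0,0],[0,0,0.003,0,0,0]]})

```text
time_s: 17.9
eef_pos: [503.1, 358.5, 337.5]
ee_rot: [-0.0, 0.999, 0.035, 0.001]
force: [-4.4, -1.6, 5.5]
grip_width: 0.141
grip_force: 110.8
```

>>> shift_gripper(deltas={"motion": [[0,0,0,0,0,0],[0,0,0,0,0,0],[0,0,0,0,0,0],[0,0,0,0,0,0],[0,0,0,0,0,0]]}, aperture=0.45, grip_force=40)

```text
time_s: 18.4
eef_pos: [503.3, 358.5, 335.8]
ee_rot: [-0.0, 0.999, 0.035, 0.0]
force: [-0.3, 1.1, -0.5]
grip_width: 0.449
grip_force: 0.0
```

>>> shift_gripper(deltas={"motion": [[0,0,-0.03,0,0,0],[0,0,-0.07,0,0,0],[0,0.05,-0.09,0,0,0],[0,0.1,-0.09,0,0,0],[0,0.15,-0.09,0,0,0],[0,0.2,-0.09,0,0,0],[0,0.25,-0.08,0,0,0],[0,0.25,-0.08,0,0,0]]})

```text
time_s: 19.2
eef_pos: [521.2, 104.8, 415.1]
ee_rot: [0.0, 0.999, 0.033, -0.001]
force: [0.1, 0.7, 0.4]
grip_width: 0.45
grip_force: 0.0
```

```bash
python3 - <<'E'
from h import *
c=ctrl.calibration("top"); im=np.ascontiguousarray(ctrl.capture("top")[:,:,::-1]); cv2.imwrite("pics/t3.png",im)
hsv=cv2.cvtColor(im,cv2.COLOR_BGR2HSV); H,S,V=[hsv[:,:,i].astype(int) for i in range(3)]
m=(S<50)&(V>140); m[:140]=0; m[320:]=0; m[:,:205]=0; m[:,360:]=0
for k in blobs(m,100,700): print(cen(k).round(),axis(k,c,56))
m=(V<62)&(H<15); m[:140]=0; m[320:]=0; m[:,205:]=0; m[:,:100]=0
for k in blobs(m,200): print('strip',axis(k,c,128))
cv2.imwrite("pics/t3c.png",cv2.resize(im[140:320,90:360],None,fx=2.8,fy=2.8,interpolation=cv2.INTER_CUBIC))
a=.072
for t in ((440.7,-106.1,-.162),(550,-5.9,-.176),(663.3,-110.5,-.258)): plan(t[0],t[1],180,t[2])
E
```

```text
[280. 217.] (array([550.1,  -6.3], dtype=float32), 1.386, [np.float32(59.4), np.float32(59.7)])
[322. 174.] (array([ 663.3, -110.6], dtype=float32), -0.256, [np.float32(59.7), np.float32(59.7)])
strip (array([509.6, 307.4], dtype=float32), -0.02, [np.float32(34.3), np.float32(103.5)])
strip (array([593.7, 304.9], dtype=float32), 0.043, [np.float32(42.4), np.float32(74.0)])
row [-94.4 206.6  80.5] [-0.000e+00  1.000e-03 -1.342e+00] dist 241.0 j6 1.49
row [-94.4 206.6  80.5] [1.000e-03 0.000e+00 1.799e+00] dist 241.0 j6 1.49
row [ 21.3 113.9  80.4] [-0.000e+00  1.000e-03 -1.328e+00] dist 141.0 j6 1.49
row [ 21.3 113.9  80.4] [1.000e-03 0.000e+00 1.813e+00] dist 141.0 j6 1.49
row [127.4 225.8  80.3] [-0.000e+00  1.000e-03 -1.246e+00] dist 271.0 j6 1.49
row [127.4 225.8  80.3] [1.000e-03 0.000e+00 1.895e+00] dist 271.0 j6 1.49
```

View pics/t3c.png

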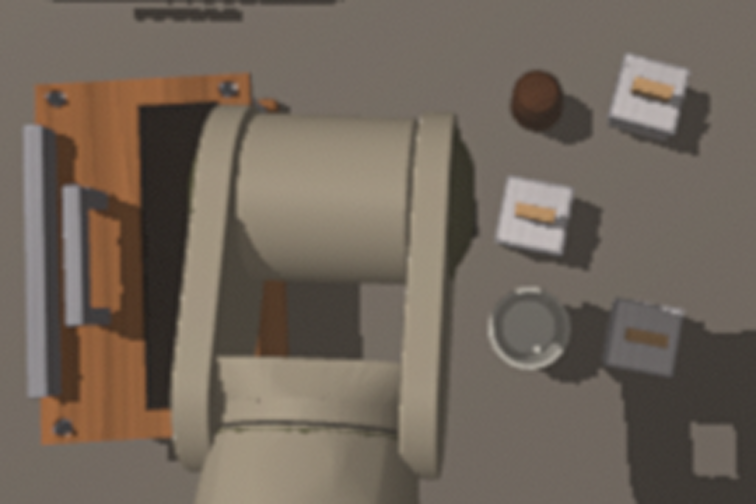

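The tray is seated: pin tips show in the corner holes and the rail is at the back. The tins are in place, and the near one in arm shadow is unmoved. Next, the middle tin.

In the tool's units: 113.9 mm / 1000 = 0.1139, 21.3 mm / 1000 = 0.0213, -1.2 rad / 3.1416 = -0.382.

>>> shift_gripper(deltas={"motion": [[0.005,0.02,0.01,0,0,-0.0477],[0.01,0.04,0.02,0,0,-0.0955],[0.015,0.06,0.03,0,0,-0.1432],[0.018,0.08,0.04,0,0,-0.191],[0.02,0.1,0.05,0,0,-0.2387],[0.0213,0.1139,0.055,0,0,-0.2865],[0.0213,0.1139,0.06,0,0,-0.3342],[0.0213,0.1139,0.06,0,0,-0.382]]})

```text
time_s: 20.05
eef_pos: [550.5, -2.2, 355.2]
ee_rot: [-0.0, 0.803, 0.596, -0.0]
force: [-0.5, 0.9, 0.1]
grip_width: 0.448
grip_force: 0.0
```

>>> shift_gripper(deltas={"motion": [[0,0,0,0,0,-0.0398],[0,0,0,0,0,-0.0398],[0,0,0,0,0,-0.0398]]})

```text
time_s: 20.35
eef_pos: [550.4, -2.2, 355.9]
ee_rot: [0.0, 0.767, 0.642, 0.0]
force: [0.9, -0.4, -0.4]
grip_width: 0.45
grip_force: 0.0
```

```bash
python3 - <<'E'
from h import *
plan(549.5,-6,78,-.176)
c=ctrl.calibration("wrist"); im=np.ascontiguousarray(ctrl.capture("wrist")[:,:,::-1]); cv2.imwrite("pics/w7.png",im)
hsv=cv2.cvtColor(im,cv2.COLOR_BGR2HSV); H,S,V=[hsv[:,:,i].astype(int) for i in range(3)]
for k in blobs((H>8)&(H<25)&(S>100)&(V>150),200): print(cen(k).round(),axis(k,c,82))
E
```

```text
row [ -3.9  -0.2 122.9] [ 0.    -0.    -0.001] dist 123.0 j6 -0.04
row [ -3.9  -0.2 122.9] [-0.   -0.    3.14] dist 123.0 j6 -0.04
[437. 289.] (array([666.2, -97.3], dtype=float32), -1.491, [np.float32(16.0), np.float32(41.9)])
[289. 208.] (array([552.8,  -2.1], dtype=float32), 1.39, [np.float32(11.1), np.float32(39.4)])
```

In the tool's units: 122 mm / 1000 = 0.122, -2.3 mm / 1000 = -0.0023.

>>> shift_gripper(deltas={"motion": [[-0.0023,0.0005,0.045,0,0,0],[-0.0023,0.0005,0.09,0,0,0],[-0.0023,0.0005,0.115,0,0,0],[-0.0023,0.0005,0.122,0,0,0],[-0.0023,0.0005,0.122,0,0,0]]})

```text
time_s: 20.9
eef_pos: [550.5, -5.2, 233.7]
ee_rot: [-0.0, 0.767, 0.642, -0.0]
force: [-0.4, -0.4, 0.4]
grip_width: 0.451
grip_force: 0.0
```

>>> shift_gripper(deltas={"motion": [[0,0,0,0,0,0],[0,0,0,0,0,0],[0,0,0,0,0,0],[0,0,0,0,0,0],[0,0,0,0,0,0],[0,0,0,0,0,0]]}, aperture=0, grip_force=60)

```text
time_s: 21.5
eef_pos: [550.8, -5.5, 235.4]
ee_rot: [0.001, 0.766, 0.643, 0.001]
force: [1.1, -0.3, 6.2]
grip_width: 0.125
grip_force: 61.8
```

>>> shift_gripper(deltas={"motion": [[0,0,-0.03,0,0,0],[0,0,-0.07,0,0,0],[0,0,-0.12,0,0,0],[0,0,-0.17,0,0,0],[0,0,-0.17,0,0,0]]})

```text
time_s: 22.0
eef_pos: [550.4, -5.3, 410.9]
ee_rot: [0.005, 0.766, 0.643, 0.004]
force: [0.3, -0.3, -1.8]
grip_width: 0.125
grip_force: 60.8
```

```bash
python3 - <<'E'
from h import *
for p in((440.6,285.7),(508.4,290.6),(576.2,295.5)): plan(*p,245,.072)
E
```

```text
row [ 267.4 -158.9    8.8] [ 0.012  0.002 -0.247] dist 311.0 j6 -0.05
row [ 267.4 -158.9    8.8] [ 0.003 -0.018  2.895] dist 311.0 j6 -0.05
row [284.1 -93.    9.6] [ 0.012  0.002 -0.247] dist 299.0 j6 -0.05
row [284.1 -93.    9.6] [ 0.003 -0.018  2.895] dist 299.0 j6 -0.05
row [300.7 -27.1  10.4] [ 0.012  0.002 -0.247] dist 302.0 j6 -0.05
row [300.7 -27.1  10.4] [ 0.003 -0.018  2.895] dist 302.0 j6 -0.05
```

In the tool's units: 300.7 mm / 1000 = 0.3007, 270 mm / 1000 = 0.27, -0.247 rad / 3.1416 = -0.0786.

>>> shift_gripper(deltas={"motion": [[0.045,-0.004,0,0,0,-0.0127],[0.09,-0.008,0,0,0,-0.0255],[0.135,-0.012,0,0,0,-0.0414],[0.18,-0.016,0,0,0,-0.0573],[0.225,-0.02,0,0,0,-0.07],[0.27,-0.024,0.005,0,0,-0.0786],[0.3007,-0.0271,0.008,0,0,-0.0786],[0.3007,-0.0271,0.008,0,0,-0.0786]]})

```text
time_s: 22.8
eef_pos: [575.3, 299.0, 393.8]
ee_rot: [-0.001, 0.68, 0.734, -0.001]
force: [0.3, -0.8, -2.0]
grip_width: 0.123
grip_force: 60.6
```

>>> shift_gripper(deltas={"motion": [[0,0,0,0,0,0],[0,0,0,0,0,0],[0,0,0,0,0,0]]})

```text
time_s: 23.1
eef_pos: [576.2, 294.4, 396.0]
ee_rot: [0.0, 0.682, 0.732, 0.0]
force: [-0.7, -0.3, -1.0]
grip_width: 0.127
grip_force: 60.6
```

```bash
python3 - <<'E'
from h import *
plan(576.2,295.5,209,.072)
s=ctrl.sense();print(s['force'],s['joints'].round(2))
E
```

```text
row [ 1.1  0.1 32. ] [ 0.     0.    -0.001] dist 32.0 j6 0.22
row [ 1.1  0.1 32. ] [ 0.   -0.    3.14] dist 32.0 j6 0.22
[-0.70193203 -0.29373076 -0.95726369] [ 0.29  0.6   1.09 -0.    1.45  0.22]
```

In the tool's units: 32 mm / 1000 = 0.032, 30 mm / 1000 = 0.03.

>>> shift_gripper(deltas={"motion": [[0.001,0,0.014,0,0,0],[0.001,0,0.024,0,0,0],[0.001,0,0.03,0,0,0],[0.001,0,0.032,0,0,0],[0.001,0,0.032,0,0,0]]})

```text
time_s: 23.6
eef_pos: [576.0, 296.3, 363.9]
ee_rot: [0.0, 0.681, 0.732, 0.0]
force: [-0.4, 0.1, -1.2]
grip_width: 0.123
grip_force: 60.6
```

>>> shift_gripper(deltas={"motion": [[0,0,0,0,0,0],[0,0,0,0,0,0],[0,0,0,0,0,0],[0,0,0,0,0,0]]}, aperture=0.4)

```text
time_s: 24.0
eef_pos: [575.9, 296.5, 364.1]
ee_rot: [0.0, 0.681, 0.732, 0.0]
force: [-0.2, -0.9, -0.8]
grip_width: 0.402
grip_force: 0.0
```

>>> shift_gripper(deltas={"motion": [[0,0,-0.03,0,0,0],[0,0,-0.06,0,0,0],[-0.05,0.01,-0.06,0,0,0.0159],[-0.1,0.02,-0.06,0,0,0.0318],[-0.15,0.03,-0.06,0,0,0.0477],[-0.2,0.04,-0.06,0,0,0.0637],[-0.24,0.05,-0.06,0,0,0.0764],[-0.24,0.05,-0.06,0,0,0.0764]]})

```text
time_s: 24.8
eef_pos: [644.2, 55.4, 423.3]
ee_rot: [0.0, 0.766, 0.643, -0.0]
force: [-0.4, 0.2, -0.1]
grip_width: 0.397
grip_force: 0.0
```

```bash
python3 - <<'E'
from h import *
c=ctrl.calibration("top"); im=np.ascontiguousarray(ctrl.capture("top")[:,:,::-1]); cv2.imwrite("pics/t4.png",im)
hsv=cv2.cvtColor(im,cv2.COLOR_BGR2HSV); H,S,V=[hsv[:,:,i].astype(int) for i in range(3)]
m=(S<50)&(V>140); m[:140]=0; m[320:]=0; m[:,:100]=0; m[:,360:]=0
for k in blobs(m,60,900): print(cen(k).round(),axis(k,c,56),axis(k,c,184))
plan(662.5,-110.5,200,-.258);plan(440.7,-106.1,200,-.162)
E
```

```text
[285. 260.] (array([441.6, -18.3], dtype=float32), 0.011, [np.float32(17.6), np.float32(30.0)]) (array([444.6, -14.5], dtype=float32), 0.011, [np.float32(15.4), np.float32(26.2)])
[315. 261.] (array([441.7, -99.2], dtype=float32), -0.153, [np.float32(46.2), np.float32(59.6)]) (array([444.6, -85.2], dtype=float32), -0.153, [np.float32(40.3), np.float32(52.1)])
[116. 231.] (array([508.3, 408.6], dtype=float32), 0.049, [np.float32(10.0), np.float32(118.6)]) (array([502.8, 358.5], dtype=float32), 0.049, [np.float32(8.8), np.float32(103.6)])
[145. 208.] (array([570.9, 336.2], dtype=float32), -1.558, [np.float32(30.5), np.float32(66.3)]) (array([557.5, 295.2], dtype=float32), -1.558, [np
[... 691 characters left out ...]
-95.3], dtype=float32), 1.328, [np.float32(52.0), np.float32(52.2)])
[199. 162.] (array([688.6, 207. ], dtype=float32), -0.099, [np.float32(28.4), np.float32(64.6)]) (array([660.4, 182.4], dtype=float32), -0.099, [np.float32(24.8), np.float32(56.4)])
[278. 150.] (array([723. ,   3.9], dtype=float32), 0.011, [np.float32(20.6), np.float32(31.5)]) (array([690.4,   4.9], dtype=float32), 0.011, [np.float32(18.0), np.float32(27.5)])
row [-162.9   47.5   68.5] [-0.     0.     0.086] dist 183.0 j6 0.08
row [-162.9   47.5   68.5] [-0.    -0.    -3.055] dist 183.0 j6 0.08
row [-196.5 -171.8   68.5] [-0.    0.   -0.01] dist 270.0 j6 0.08
row [-196.5 -171.8   68.5] [0.    0.    3.132] dist 270.0 j6 0.08
```

In the tool's units: -162.5 mm / 1000 = -0.1625, -135 mm / 1000 = -0.135, 0.08 rad / 3.1416 = 0.0255.

>>> shift_gripper(deltas={"motion": [[-0.045,0.013,0.02,0,0,0.0064],[-0.09,0.026,0.04,0,0,0.0159],[-0.135,0.04,0.06,0,0,0.0255],[-0.1625,0.0485,0.068,0,0,0.0255],[-0.1625,0.0485,0.068,0,0,0.0255],[-0.1625,0.0485,0.068,0,0,0.0255]]})

```text
time_s: 25.45
eef_pos: [663.8, -106.7, 355.9]
ee_rot: [-0.0, 0.789, 0.614, 0.0]
force: [-0.1, 0.5, -0.0]
grip_width: 0.401
grip_force: 0.0
```

```bash
python3 - <<'E'
from h import *
plan(663.5,-110,79,-.25)
c=ctrl.calibration("wrist"); im=np.ascontiguousarray(ctrl.capture("wrist")[:,:,::-1])
hsv=cv2.cvtColor(im,cv2.COLOR_BGR2HSV); H,S,V=[hsv[:,:,i].astype(int) for i in range(3)]
for k in blobs((H>8)&(H<25)&(S>100)&(V>150),200): print(cen(k).round(),axis(k,c,82))
E
```

```text
row [ -3.3   0.5 121.9] [-0.    -0.001  0.003] dist 122.0 j6 -0.09
row [ -3.3   0.5 121.9] [ 1.000e-03 -0.000e+00 -3.139e+00] dist 122.0 j6 -0.09
[490. 316.] (array([ 815.8, -248.5], dtype=float32), 0.122, [np.float32(17.0), np.float32(31.9)])
[450. 313.] (array([ 779.5, -235.8], dtype=float32), -0.808, [np.float32(13.4), np.float32(26.3)])
[520. 345.] (array([ 847.2, -286.4], dtype=float32), -0.888, [np.float32(53.2), np.float32(123.9)])
[ 35. 263.] (array([445.6, -98.7], dtype=float32), 1.014, [np.float32(22.3), np.float32(50.2)])
[289. 208.] (array([ 665.9, -106.7], dtype=float32), 1.323, [np.float32(10.7), np.float32(39.4)])
```

In the tool's units: 121 mm / 1000 = 0.121, 115 mm / 1000 = 0.115.

>>> shift_gripper(deltas={"motion": [[-0.0025,0.0005,0.045,0,0,0],[-0.0025,0.0005,0.09,0,0,0],[-0.0025,0.0005,0.115,0,0,0],[-0.0025,0.0005,0.121,0,0,0],[-0.0025,0.0005,0.121,0,0,0]]})

```text
time_s: 26.0
eef_pos: [663.9, -108.9, 235.5]
ee_rot: [0.0, 0.789, 0.615, 0.0]
force: [-1.0, 0.8, 0.2]
grip_width: 0.394
grip_force: 0.0
```

>>> shift_gripper(deltas={"motion": [[0,0,0,0,0,0],[0,0,0,0,0,0],[0,0,0,0,0,0],[0,0,0,0,0,0],[0,0,0,0,0,0],[0,0,0,0,0,0]]}, aperture=0, grip_force=60)

```text
time_s: 26.6
eef_pos: [664.1, -110.1, 237.2]
ee_rot: [0.002, 0.789, 0.614, 0.001]
force: [0.4, 1.9, 6.7]
grip_width: 0.122
grip_force: 61.3
```

>>> shift_gripper(deltas={"motion": [[0,0,-0.03,0,0,0],[0,0,-0.07,0,0,0],[0,0,-0.12,0,0,0],[0,0,-0.17,0,0,0],[0,0,-0.17,0,0,0],[0,0,-0.17,0,0,0]]})

```text
time_s: 27.2
eef_pos: [663.3, -110.1, 405.5]
ee_rot: [0.001, 0.789, 0.614, 0.0]
force: [0.5, -0.0, -4.0]
grip_width: 0.127
grip_force: 60.1
```

```bash
python3 - <<'E'
from h import *
plan(508.4,290.6,245,.072)
E
```

```text
row [ 350.4 -248.6    5.1] [ 0.001  0.    -0.32 ] dist 430.0 j6 -0.09
row [ 350.4 -248.6    5.1] [ 0.000e+00 -2.000e-03  2.822e+00] dist 430.0 j6 -0.09
```

In the tool's units: 260 mm / 1000 = 0.26, 155 mm / 1000 = 0.155, -0.32 rad / 3.1416 = -0.1019.

>>> shift_gripper(deltas={"motion": [[0.03,-0.038,0,0,0,-0.0127],[0.06,-0.075,0,0,0,-0.0255],[0.09,-0.112,0,0,0,-0.0382],[0.125,-0.145,0,0,0,-0.0509],[0.155,-0.175,0,0,0,-0.0637],[0.185,-0.205,0,0,0,-0.0764],[0.22,-0.217,0,0,0,-0.0891],[0.26,-0.227,0,0,0,-0.1019]]})

```text
time_s: 28.0
eef_pos: [506.3, 198.7, 403.2]
ee_rot: [-0.001, 0.681, 0.733, -0.001]
force: [0.6, -0.4, -2.3]
grip_width: 0.12
grip_force: 60.2
```

```bash
python3 - <<'E'
from h import *
plan(508.4,290.6,245,.072)
E
```

```text
row [91.5  8.8  3.1] [-0.003  0.001  0.001] dist 92.0 j6 0.09
row [91.5  8.8  3.1] [-1.00e-03 -5.00e-03 -3.14e+00] dist 92.0 j6 0.09
```

In the tool's units: 89 mm / 1000 = 0.089, 65 mm / 1000 = 0.065.

>>> shift_gripper(deltas={"motion": [[0.035,0.006,0,0,0,0],[0.065,0.008,0.001,0,0,0],[0.089,0.0085,0.003,0,0,0],[0.089,0.0085,0.003,0,0,0],[0.089,0.0085,0.003,0,0,0],[0.089,0.0085,0.003,0,0,0]]})

```text
time_s: 28.6
eef_pos: [509.6, 286.2, 401.0]
ee_rot: [-0.0, 0.681, 0.732, -0.001]
force: [-0.6, -0.1, -3.4]
grip_width: 0.127
grip_force: 60.1
```

```bash
python3 - <<'E'
from h import *
plan(508.4,291,211,.072)
E
```

```text
row [ 4.9 -0.8 35. ] [-0.002  0.001 -0.001] dist 35.0 j6 0.24
row [ 4.9 -0.8 35. ] [1.000e-03 3.000e-03 3.141e+00] dist 35.0 j6 0.24
```

In the tool's units: 34.5 mm / 1000 = 0.0345, 31 mm / 1000 = 0.031.

>>> shift_gripper(deltas={"motion": [[0.0048,-0.0008,0.012,0,0,0],[0.0048,-0.0008,0.024,0,0,0],[0.0048,-0.0008,0.031,0,0,0],[0.0048,-0.0008,0.0345,0,0,0],[0.0048,-0.0008,0.0345,0,0,0]]})

```text
time_s: 29.1
eef_pos: [508.3, 291.5, 366.7]
ee_rot: [-0.0, 0.681, 0.732, -0.0]
force: [0.1, -1.0, -3.7]
grip_width: 0.121
grip_force: 60.1
```

>>> shift_gripper(deltas={"motion": [[0,0,0,0,0,0],[0,0,0,0,0,0],[0,0,0,0,0,0],[0,0,0,0,0,0]]}, aperture=0.4)

```text
time_s: 29.5
eef_pos: [508.3, 291.7, 367.7]
ee_rot: [0.0, 0.681, 0.732, 0.0]
force: [0.1, 1.4, 0.8]
grip_width: 0.4
grip_force: 0.0
```

>>> shift_gripper(deltas={"motion": [[0,0,-0.03,0,0,0],[0,0,-0.06,0,0,0],[-0.05,0,-0.06,0,0,0.0095],[-0.1,-0.005,-0.06,0,0,0.0223],[-0.15,-0.01,-0.06,0,0,0.0318],[-0.2,-0.02,-0.06,0,0,0.0446],[-0.25,-0.03,-0.06,0,0,0.0573],[-0.3,-0.035,-0.06,0,0,0.0732]]})

```text
time_s: 30.3
eef_pos: [494.2, -9.1, 427.8]
ee_rot: [0.0, 0.761, 0.649, 0.0]
force: [1.5, -0.3, 0.5]
grip_width: 0.402
grip_force: 0.0
```

```bash
python3 - <<'E'
from h import *
c=ctrl.calibration("top"); im=np.ascontiguousarray(ctrl.capture("top")[:,:,::-1]); cv2.imwrite("pics/t5.png",im)
hsv=cv2.cvtColor(im,cv2.COLOR_BGR2HSV); H,S,V=[hsv[:,:,i].astype(int) for i in range(3)]
m=(S<50)&(V>140); m[:140]=0; m[320:]=0; m[:,:100]=0; m[:,360:]=0
for k in blobs(m,60,900): print(cen(k).round(),axis(k,c,56),axis(k,c,184))
plan(440.7,-106.1,200,-.162)
E
```

```text
[238. 274.] (array([406.7, 101.9], dtype=float32), -0.261, [np.float32(30.9), np.float32(50.9)]) (array([414.1,  90.6], dtype=float32), -0.261, [np.float32(27.0), np.float32(44.4)])
[327. 252.] (array([ 466.1, -123.4], dtype=float32), -0.323, [np.float32(24.6), np.float32(54.1)]) (array([ 466. , -106.3], dtype=float32), -0.323, [np.float32(21.5), np.float32(47.3)])
[146. 239.] (array([491.4, 330.3], dtype=float32), -1.559, [np.float32(27.6), np.float32(65.8)]) (array([488. , 290.1], dtype=float32), -1.559, [np.float32(24.1), np.float32(57.5)])
[147. 223.] (array([530.4, 333.1], dtype=float32), -1.558, [np.float32(30.3), np.float32(68.4)]) (array([522.1, 292.6], dtype=float32), -1.558, [
[... 207 characters left out ...]
2(103.6)])
[145. 208.] (array([570.9, 336.2], dtype=float32), -1.558, [np.float32(30.5), np.float32(66.3)]) (array([557.5, 295.2], dtype=float32), -1.558, [np.float32(26.7), np.float32(57.9)])
[147. 192.] (array([607.9, 337.7], dtype=float32), -1.557, [np.float32(28.2), np.float32(66.4)]) (array([589.8, 296.5], dtype=float32), -1.557, [np.float32(24.6), np.float32(58.0)])
[103. 237.] (array([503.9, 439.7], dtype=float32), 0.052, [np.float32(12.3), np.float32(239.1)]) (array([499. , 385.6], dtype=float32), 0.052, [np.float32(10.8), np.float32(208.9)])
row [-98.6 -37.9  72.8] [ 0.001  0.003 -0.006] dist 128.0 j6 -0.1
row [-98.6 -37.9  72.8] [ 5.000e-03 -2.000e-03  3.136e+00] dist 128.0 j6 -0.1
```

In the tool's units: -96 mm / 1000 = -0.096, -75 mm / 1000 = -0.075.

>>> shift_gripper(deltas={"motion": [[-0.025,-0.01,0.015,0,0,0],[-0.05,-0.02,0.03,0,0,0],[-0.075,-0.028,0.045,0,0,0],[-0.096,-0.0375,0.06,0,0,0],[-0.096,-0.0375,0.072,0,0,0],[-0.096,-0.0375,0.072,0,0,0],[-0.096,-0.0375,0.072,0,0,0]]})

```text
time_s: 31.05
eef_pos: [443.1, -96.1, 355.8]
ee_rot: [0.0, 0.761, 0.649, 0.0]
force: [-0.2, 0.5, -0.1]
grip_width: 0.398
grip_force: 0.0
```

```bash
python3 - <<'E'
from h import *
plan(440.7,-106.1,79,-.162)
c=ctrl.calibration("wrist"); im=np.ascontiguousarray(ctrl.capture("wrist")[:,:,::-1]);cv2.imwrite("pics/w8.png",im)
hsv=cv2.cvtColor(im,cv2.COLOR_BGR2HSV); H,S,V=[hsv[:,:,i].astype(int) for i in range(3)]
for k in blobs((H>8)&(H<25)&(S>80)&(V>60),200): print(cen(k).round(),axis(k,c,82))
E
```

```text
row [-10.2  -0.9 121.8] [0.001 0.    0.004] dist 122.0 j6 -0.32
row [-10.2  -0.9 121.8] [-0.000e+00  1.000e-03 -3.137e+00] dist 122.0 j6 -0.32
[288. 215.] (array([ 443.2, -102.1], dtype=float32), 1.407, [np.float32(11.4), np.float32(40.8)])
[547.  36.] (array([636.4,  -5.8], dtype=float32), -1.482, [np.float32(22.6), np.float32(37.3)])
```

In the tool's units: 121 mm / 1000 = 0.121, -9.3 mm / 1000 = -0.0093.

>>> shift_gripper(deltas={"motion": [[-0.0093,-0.0004,0.04,0,0,0],[-0.0093,-0.0004,0.085,0,0,0],[-0.0093,-0.0004,0.115,0,0,0],[-0.0093,-0.0004,0.121,0,0,0],[-0.0093,-0.0004,0.121,0,0,0]]})

```text
time_s: 31.6
eef_pos: [441.5, -105.3, 234.8]
ee_rot: [-0.0, 0.761, 0.649, 0.0]
force: [1.1, 0.1, 0.8]
grip_width: 0.398
grip_force: 0.0
```

>>> shift_gripper(deltas={"motion": [[0,0,0,0,0,0],[0,0,0,0,0,0],[0,0,0,0,0,0],[0,0,0,0,0,0],[0,0,0,0,0,0],[0,0,0,0,0,0]]}, aperture=0, grip_force=60)

```text
time_s: 32.2
eef_pos: [441.7, -105.6, 236.0]
ee_rot: [0.002, 0.761, 0.649, 0.001]
force: [0.9, 0.8, 7.8]
grip_width: 0.129
grip_force: 61.2
```

>>> shift_gripper(deltas={"motion": [[0,0,-0.03,0,0,0],[0,0,-0.07,0,0,0],[0,0,-0.12,0,0,0],[0,0,-0.17,0,0,0],[0,0,-0.17,0,0,0],[0,0,-0.17,0,0,0]]})

```text
time_s: 32.8
eef_pos: [440.7, -105.2, 405.1]
ee_rot: [0.001, 0.761, 0.649, 0.0]
force: [-0.3, 0.1, -2.5]
grip_width: 0.123
grip_force: 60.0
```

```bash
python3 - <<'E'
from h import *
plan(440.6,285.7,245,.072)
E
```

```text
row [386.  -61.6   4.7] [ 0.002  0.001 -0.23 ] dist 391.0 j6 -0.34
row [386.  -61.6   4.7] [ 1.000e-03 -3.000e-03  2.912e+00] dist 391.0 j6 -0.34
```

In the tool's units: 310 mm / 1000 = 0.31, 300 mm / 1000 = 0.3, -0.23 rad / 3.1416 = -0.0732.

>>> shift_gripper(deltas={"motion": [[0.045,-0.01,0,0,0,-0.0095],[0.09,-0.02,0,0,0,-0.0191],[0.135,-0.03,0,0,0,-0.0318],[0.18,-0.04,0,0,0,-0.0446],[0.225,-0.05,0,0,0,-0.0573],[0.265,-0.057,0,0,0,-0.0732],[0.3,-0.06,0,0,0,-0.0732],[0.31,-0.06,0,0,0,-0.0732]]})

```text
time_s: 33.6
eef_pos: [430.0, 212.8, 402.6]
ee_rot: [-0.001, 0.68, 0.733, -0.001]
force: [-0.3, -0.6, -1.7]
grip_width: 0.127
grip_force: 59.9
```

```bash
python3 - <<'E'
from h import *
plan(440.6,285.7,245,.072)
E
```

```text
row [71.9 16.1  2.6] [-0.003 -0.     0.003] dist 74.0 j6 0.14
row [71.9 16.1  2.6] [ 0.    -0.005 -3.138] dist 74.0 j6 0.14
```

In the tool's units: 71 mm / 1000 = 0.071, 60 mm / 1000 = 0.06.

>>> shift_gripper(deltas={"motion": [[0.035,0.009,0,0,0,0],[0.06,0.013,0.001,0,0,0],[0.071,0.015,0.002,0,0,0],[0.071,0.015,0.002,0,0,0],[0.071,0.015,0.002,0,0,0],[0.071,0.015,0.002,0,0,0]]})

```text
time_s: 34.2
eef_pos: [440.6, 281.1, 402.2]
ee_rot: [0.0, 0.682, 0.732, -0.0]
force: [-0.2, -0.0, -1.7]
grip_width: 0.126
grip_force: 59.9
```

```bash
python3 - <<'E'
from h import *
plan(440.6,285.9,210,.072)
E
```

```text
row [ 4.8  0.4 37.2] [-0.     0.    -0.001] dist 38.0 j6 0.27
row [ 4.8  0.4 37.2] [1.00e-03 0.00e+00 3.14e+00] dist 38.0 j6 0.27
```

In the tool's units: 36.7 mm / 1000 = 0.0367, 33 mm / 1000 = 0.033.

>>> shift_gripper(deltas={"motion": [[0.0048,0.0002,0.014,0,0,0],[0.0048,0.0002,0.026,0,0,0],[0.0048,0.0002,0.033,0,0,0],[0.0048,0.0002,0.0367,0,0,0],[0.0048,0.0002,0.0367,0,0,0]]})

```text
time_s: 34.7
eef_pos: [440.4, 286.6, 365.3]
ee_rot: [-0.0, 0.681, 0.732, -0.0]
force: [1.2, 0.1, -1.7]
grip_width: 0.122
grip_force: 59.9
```

>>> shift_gripper(deltas={"motion": [[0,0,0,0,0,0],[0,0,0,0,0,0],[0,0,0,0,0,0],[0,0,0,0,0,0]]}, aperture=0.4)

```text
time_s: 35.1
eef_pos: [440.3, 286.9, 365.9]
ee_rot: [0.0, 0.681, 0.732, 0.0]
force: [0.3, 1.0, -0.2]
grip_width: 0.401
grip_force: 0.0
```

>>> shift_gripper(deltas={"motion": [[0,0,-0.03,0,0,0],[0,0,-0.06,0,0,0],[-0.05,0,-0.06,0,0,0],[-0.1,0,-0.06,0,0,0],[-0.15,0,-0.06,0,0,0],[-0.2,0,-0.06,0,0,0],[-0.25,0,-0.06,0,0,0],[-0.3,0,-0.06,0,0,0]]})

```text
time_s: 35.9
eef_pos: [461.5, -14.3, 426.0]
ee_rot: [0.0, 0.681, 0.732, 0.0]
force: [0.7, 0.1, 0.1]
grip_width: 0.397
grip_force: 0.0
```

>>> shift_gripper(deltas={"motion": [[-0.05,0,0,0,0,0],[-0.1,0,0,0,0,0],[-0.15,0,0,0,0,0],[-0.2,0,0,0,0,0],[-0.2,0,0,0,0,0],[-0.2,0,0,0,0,0]]})

```text
time_s: 36.5
eef_pos: [476.1, -212.6, 425.4]
ee_rot: [-0.0, 0.682, 0.731, 0.0]
force: [0.0, 0.6, -0.4]
grip_width: 0.395
grip_force: 0.0
```

```bash
python3 - <<'E'
from h import *
a=0.072; C=np.array([506.2,320.5]); ux=np.array([-np.sin(a),np.cos(a)]); uy=-np.array([np.cos(a),np.sin(a)])
c=ctrl.calibration("top"); im=np.ascontiguousarray(ctrl.capture("top")[:,:,::-1]); cv2.imwrite("pics/t6.png",im)
hsv=cv2.cvtColor(im,cv2.COLOR_BGR2HSV); H,S,V=[hsv[:,:,i].astype(int) for i in range(3)]
m=((S<50)&(V>140)).astype(np.uint8)
m[:140]=0; m[320:]=0; m[:,:128]=0; m[:,360:]=0
m=cv2.morphologyEx(m,cv2.MORPH_CLOSE,np.ones((4,4)))
for k in blobs(m,60,1200):
    r=axis(k,c,184); d=r[0]-C; print(cen(k).round(),cv2.contourArea(k),r,'tray_row x,y',(d@ux+30).round(1),(d@uy).round(1))
m=(H>8)&(H<25)&(S>90)&(V>150); m[:140]=0;m[320:]=0;m[:,:130]=0;m[:,165:]=0
for k in blobs(m,8,60):
    r=axis(k,c,210); d=r[0]-C; print('grip',cen(k).round(1),r,(d@ux+30).round(1),(d@uy).round(1))
E
```

```text
[288. 262.] 160.0 (array([438.3, -19.6], dtype=float32), -0.456, [np.float32(24.5), np.float32(58.6)]) tray_row x,y -304.3 92.2
[148. 262.] 470.5 (array([434.8, 285.1], dtype=float32), 0.078, [np.float32(58.5), np.float32(59.1)]) tray_row x,y -0.2 73.8
[147. 241.] 206.0 (array([485.9, 287.9], dtype=float32), -1.559, [np.float32(24.1), np.float32(57.4)]) tray_row x,y -1.1 22.6
[148. 224.] 242.5 (array([519.9, 290.3], dtype=float32), -1.558, [np.float32(26.5), np.float32(59.8)]) tray_row x,y -1.1 -11.5
[146. 210.] 207.0 (array([555.3, 292.9], dtype=float32), -1.558, [np.float32(26.7), np.float32(57.9)]) tray_row x,y -1.1 -47.0
[147. 193.] 218.0 (array([587.6, 294.2], dtype=float32), -1.557, [np.float32(24.6), np.float32(58.0)]) tray_row x,y -2.1 -79.3
grip [144.4 262.2] (array([437.6, 286.1], dtype=float32), -1.56, [np.float32(8.4), np.float32(33.8)]) 0.6 70.9
grip [143.9 230.1] (array([505.4, 290.1], dtype=float32), -1.558, [np.float32(8.5), np.float32(32.0)]) -0.3 3.0
grip [141.9 198.8] (array([572. , 295.1], dtype=float32), -1.557, [np.float32(8.7), np.float32(32.2)]) -0.1 -63.8
grip [142.3 173.2] (array([627.8, 297.5], dtype=float32), -1.529, [np.float32(15.4), np.float32(23.7)]) -1.7 -119.6
```

```bash
python3 - <<'E'
from h import *
im=cv2.imread("pics/t6.png"); t0=cv2.imread("pics/top0.png")
for n,i in(("top0",t0),("t6",im),("t4",cv2.imread("pics/t4.png"))):
    h=cv2.cvtColor(i,cv2.COLOR_BGR2HSV); H,S,V=[h[:,:,j].astype(int) for j in range(3)]
    m=(H>8)&(H<25)&(S>90)&(V>90); m[:140]=0
    print(n,[(cen(k).round().tolist(),cv2.contourArea(k)) for k in blobs(m,8,150)])
# jars seen under the tray from the scene camera: amber
s=ctrl.capture("scene")[:,:,::-1]; h=cv2.cvtColor(np.ascontiguousarray(s),cv2.COLOR_BGR2HSV); H,S,V=[h[:,:,j].astype(int) for j in range(3)]
c=ctrl.calibration("scene")
for k in blobs((H<14)&(S>190)&(V>60),40): print('amber',cen(k).round(),cv2.boundingRect(k),cv2.contourArea(k))
print(ctrl.sense()['force'].round(1))
E
```

```text
top0 [([322.0, 261.0], 38.5), ([238.0, 256.0], 22.0), ([282.0, 217.0], 39.0), ([187.0, 177.0], 13.0), ([237.0, 178.0], 23.0), ([324.0, 172.0], 51.0)]
t6 [([145.0, 262.0], 59.5), ([144.0, 230.0], 61.0), ([180.0, 241.0], 118.0), ([143.0, 199.0], 65.5), ([187.0, 177.0], 12.5)]
t4 [([321.0, 261.0], 28.0), ([143.0, 199.0], 67.5), ([187.0, 177.0], 13.0), ([324.0, 173.0], 53.0)]
[-0.7 -0.3  0.4]
```

```bash
python3 -c "
from rig import ctrl
print(ctrl.finish_job())"
```

```text
the job is handed in; nothing more can be done
None
```

I handed the job in at about 37 s of robot time with both jars on the lower deck, the tray on its posts with the rail at the back, and the three tins in a row on the tray; the hand-in gave no verdict, the jars were last measured before the tray went on, and I viewed 15 pictures, one over the limit of 14.

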